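Open the plinth chest and stow the last plinth

TASK

Gently push the lid of the plywood chest up past its balance point until you feel it meet its stop and it stays open by itself, without flinging or dropping it and without rocking or shoving the light, loose chest. Then pick up the black plinth that stands on the bench beside the chest and set it down gently, upright, on the cork mat in the chest's one empty compartment. Leave the lid open, the two stored plinths standing and the other things on the bench where they are.

Things in the scene. Friction and masses are not known exactly. Their poses are not given: they have to be found in the camera images.
- chest: Plywood chest, loose on the bench, about 2 kg filled; outside 150 (x) x 262 (y) x 100 mm high, walls 8, floor 6 mm. Origin: centre of its underside; z up, -x its front (faces the robot's right), +x its hinge side (robot's left). Dividers 60 mm high make three compartments 134 (x) x 78 mm (y), centred at y = -84, 0, +84 mm. With the lid up, some 6 N at its free edge rocks the chest; 1 degree is the limit.
- lid (a joint): Angle of the lid's hinge arms, rad: 0 shut (start), grows as the lid opens up and over to the robot's left, 1.57 upright, 1.81 on the hard stop. Weight varies (0.35 to 0.6 kg), so the balance point lies somewhere between 1.72 and 1.79, just before the stop: push on until the stop is felt. Let go below it, the lid falls shut; beyond it, it falls the last bit onto the stop. Hinge almost free of friction.
- lid_hinge (a point): Middle of the hinge axis, along the chest's y at x = +75, z = +112 mm of the chest; axes as the chest's. Two steel hinge arms (14 mm square, at y = +-111 mm) carry the lid: a plywood plate 8 mm thick, 262 mm wide, reaching 152 mm from the axis, its underside in a plane 12 mm off it. The plate stands off its arms, opened 0 to 0.14 rad further than they are (set per start, not measured).
- front_rim (a point): Middle of the top edge of the chest's front wall (fixed to the chest). Above it the lid's plywood pull tab juts out: 50 mm wide, 8 mm thick, 25 mm beyond the lid's front edge, ending 178 mm from the hinge axis, free to push from below. Lid shut, its underside is 0 to 24 mm above this rim, since the plate stands off its arms.
- plinth_mid (a point): The plinth to stow, standing on the bench to the robot's right of the chest: black square base 60 x 60 mm, 20 mm high (upper 6 mm stepped in to 52 mm), with a steel post 10 x 10 mm, square to the base, from its middle up to 72 mm above its foot; 0.16 kg. This point is on its vertical axis, 36 mm above its foot; x and y square to the sides, z up.
- mat: Loose cork mat 118 (x) x 70 (y) x 4 mm lying on the floor of the one empty compartment (which of the three varies), hidden until the lid is open. Origin: centre of its underside.
- stored_a: Plinth of the same kind and size standing in one of the other compartments, its post top 78 mm above the bench. Origin: centre of its foot.
- stored_b: The other stored plinth, as stored_a.
- jar: Yellow jar with white cap, 64 mm wide, 85 mm high, on the bench; origin at its foot. Leave alone.
- brush: Brush 190 mm long lying on the bench; origin on its underside. Leave alone.
- dome: Pale cast dome, 66 mm wide, 37 mm high; origin at its foot. Leave alone.
- cup: Steel cup 76 mm wide, 85 mm high; origin at its foot. Leave alone.
- spatula: Spatula 200 mm long lying on the bench; origin on its underside. Leave alone.
- can: Grey can 72 mm wide, 120 mm high; origin at its foot. Leave alone.
Not all that is in view belongs to the job. Leave any orange or pink look-alike of the part that bears plinth_mid alone.

How it is judged:
By the outcome, as a careful person would: the job done as asked, in the order asked, and still so for the second after the job is handed in, with the robot touching nothing.
It also fails if it takes over 72 s, if anything falls off the work surface, if the arm or the gripper's body presses on something with over 40 N, if the wrist force passes 120 N, or if a joint passes its speed limit or range.

ROBOT

A 6-joint arm with a two-finger parallel gripper is mounted at the origin on the work surface. World frame = base frame: x ahead of the robot, y to its left, z up, the work surface at z = 0. Lengths are in m, angles in rad, forces in N, time in s.
With the tool pointing down it reaches from about 0.35 to 0.775 m from the base axis. Payload 5.5 kg.
Tool frame: the origin (TCP) lies at the very end of the fingers, on their centre line; the grasp point (between the pads) lies 19 mm behind it; z points along the fingers, y is the direction in which the jaws open and shut (so a half turn about z gives the same grasp; the last joint's range is limited). The gripper opens to 85 mm and grips with 20 to 120 N. Pads are 22 mm wide; open, the fingers measure 114 mm over their backs; the gripper's body (76 mm by 85 mm) begins 54 mm behind the grasp point. The pads swing forward as they close: fully open they stand 13 mm farther back than shut.
Start: joints at [-1.368, 0.313, 0.046, 1.304, 0, 1.431], TCP at [0.193, -0.542, 0.231] pointing down, gripper open.
Joint ranges: [-2.76, 2.76], [-0.86, 1.69], [-1.03, 1.26], [-2.2, 2.34], [-1.47, 1.5], [-3.14, 3.14]. Speed limits (rad/s): [2.57, 2.57, 3.14, 3.14, 3.14, 3.14].

INTERFACE

Orientations are given as a unit quaternion [w, x, y, z].
In Python, from workcell import get_state, vision, workorder, silhouettes, tip_of gives the robot as it stands.
- The arm moves only by the shell command python3 -m inch 'ROWS' [FORCE]. ROWS is JSON, a list of rows, each a list of 7 numbers: the shift along the tool's x, y, z in cm, then the turn, a rotation vector about the tool's x, y, z in degrees, then the finger opening in cm, from 0 to 8.54. In form: [[dx, dy, dz, rx, ry, rz, hand], ...]. A call has 1 to 5 rows; each row shifts and turns the commanded pose from where the row before left it, along the tool's axes as they then stand; what a row does not reach is not made up. A row lasts 1/10 s, in which the tool goes at most 50 mm and 8.59 degrees, less where a joint would pass 70% of its speed; a pose out of reach is approached as far as the arm can. A call with a gripper value outside its range is refused whole. The fingers move at their own pace and stop on an object; FORCE is the grip in N (left out, the last holds). Time passes only in rows, so rows that do not move let the fingers close. It gives the time, the measured TCP pose, the force and the opening at its end, in the units of the state.
- get_state(): the state, without advancing time (a new reading comes with each control period).
- vision.read_camera(name): name is "scene" or "top" or "wrist"; returns a dict with "pixels" (400x640x3 uint8, red, green, blue), "depth" (400x640 float32, m along the optical axis (not along the pixel's ray), 0 where there is no reading), "mtx" (3x3 intrinsics, pixels), "T" (4x4, takes a point from camera to world coordinates); the wrist camera has in their place "tool_from_camera" (4x4, takes a point from camera to tool coordinates, whose origin is the TCP and whose axes are the flange's). Camera axes: x right, y up, looking along -z (the intrinsics and any distortion apply to the point x, -y, -z); pixel columns grow to the right and rows downward; lengths in m; the calibration is good to about 2 mm. The wrist camera is an equidistant fisheye: a pixel r from the principal point sees the ray r / f radians off the axis. A picture is of the moment at which its call begins: read the wrist's pose just before it.
- workorder.hand_in(): hands the job in, once; it reports no verdict.
Trained networks look in a picture, given as the dict that the camera call returned (one of the last four; its "shot" number tells which), for a name from the list of things; names that differ only in an ending like _2 or _b are one class to them, and where a whole thing is asked for, a point or a joint stands for the part that bears it (a point fixed in the world has none). Each returns a list of dicts, best first, with "confidence" (0 to 1); they miss things now and then, are a little off and sometimes report something else, mostly with a low value. They report only what shows in the picture. A call takes as long as a camera call. They do not tell look-alikes from the thing itself.
- silhouettes(picture, label): "mask" (400x640 bool, what is visible of it) and "location" ([column, row] in pixels, amid what is visible of it).
- tip_of(picture, label): "location" ([column, row] in pixels: a listed point, or the origin of a listed thing).
The state is a dict: "clock": time; "joint_pos": joint angles; "qvel": joint speeds; "tau": joint torques, N m; "tcp_pos": TCP position; "orientation": TCP orientation; "wrist_force": force on the tool from outside, world axes, zero at the start; "ft_torque": the same for the moment, N m; "finger_gap": finger opening in m.
Only numpy, scipy, OpenCV 4.12 (cv2) and the standard library are available. Lean on these libraries where they do the work, as an engineer would, in place of code of your own. Each camera call takes 0.05 s, during which the arm holds its last target.

## Working session

There is one attempt and no reset: what is moved stays moved. The work goes in short steps, Python scripts to look and compute and a shell command to move; the robot and the scene stay as the last step left them, time stands still between calls to the robot, and variables do not carry over. Pictures are saved under pics/ and viewed, and the job is handed in when it is done.

```bash
ls; mkdir -p pics; cat > h.py <<'E'
import numpy as np, cv2
from workcell import get_state, vision, workorder, silhouettes, tip_of
from scipy.spatial.transform import Rotation as R
def Rq(q): return R.from_quat([q[1],q[2],q[3],q[0]]).as_matrix()
def snap(name,fn,up=1):
    s=get_state(); p=vision.read_camera(name)
    cv2.imwrite('pics/'+fn,p['pixels'][:,:,::-1])
    if name=='wrist':
        T=np.eye(4);T[:3,:3]=Rq(s['orientation']);T[:3,3]=s['tcp_pos'];p['T']=T@p['tool_from_camera']
    return p
def ray(p,c,r):
    K=p['mtx'];x=(c-K[0,2])/K[0,0];y=(r-K[1,2])/K[1,1]
    return np.array([x,-y,-1.])
def pt(p,c,r,w=0):
    d=p['depth'];c0,r0=int(round(c)),int(round(r))
    z=d[r0,c0]
    return (p['T']@np.r_[ray(p,c,r)*z,1])[:3]
def atz(p,c,r,z):
    d=p['T'][:3,:3]@ray(p,c,r);o=p['T'][:3,3]
    return o+d*(z-o[2])/d[2]
def cloud(p):
    d=p['depth'];rr,cc=np.mgrid[:400,:640];K=p['mtx']
    P=np.stack([(cc-K[0,2])/K[0,0]*d,-(rr-K[1,2])/K[1,1]*d,-d],-1)
    return P@p['T'][:3,:3].T+p['T'][:3,3]
def proj(p,P):
    q=np.linalg.inv(p['T'])@np.r_[P,1];q=q[:3];K=p['mtx']
    return K[0,0]*q[0]/-q[2]+K[0,2],K[1,1]*-q[1]/-q[2]+K[1,2]
E
python3 - <<'E'
from h import *
np.set_printoptions(precision=3,suppress=True)
print(get_state())
for n in ['scene','top']:
    p=snap(n,n+'0.png');print(n,p.keys(),p['mtx'],p['T'])
    for l in ['chest','lid','lid_hinge','front_rim','plinth_mid']:
        for t in tip_of(p,l)[:3]:
            c,r=t['location'];print(l,t['confidence'],c,r,pt(p,c,r) if 0<=r<400 and 0<=c<640 else '')
E
```

```text
pics
{'clock': 0.0, 'joint_pos': array([-1.368,  0.314,  0.045,  1.304, -0.   ,  1.431]), 'qvel': array([ 0.001,  0.001,  0.   , -0.   , -0.   , -0.001]), 'tau': array([  0.001, -48.063,  29.854,   0.019,  -0.   ,  -0.   ]), 'tcp_pos': array([ 0.193, -0.541,  0.23 ]), 'orientation': array([-0.001,  0.985,  0.171, -0.   ]), 'wrist_force': array([-0.233, -0.228, -0.239]), 'ft_torque': array([-0.026, -0.017,  0.01 ]), 'finger_gap': 0.08548491234965905}
scene dict_keys(['pixels', 'depth', 'mtx', 'T', 'shot']) [[373.724   0.    324.859]
 [  0.    373.724 193.196]
 [  0.      0.      1.   ]] [[ 0.855 -0.376  0.357  0.9  ]
 [ 0.519  0.612 -0.597 -0.611]
 [ 0.006  0.696  0.718  0.864]
 [ 0.     0.     0.     1.   ]]
chest 0.92 333.5 206.3 [ 0.576 -0.024  0.121]Traceback (most recent call last):
  File "<stdin>", line 7, in <module>
ValueError: it knows: brush, can, chest, cup, dome, front_rim, jar, lid_hinge, mat, plinth_mid, spatula, stored
```

```bash

python3 - <<'E'
from h import *
np.set_printoptions(precision=3,suppress=True)
for n in ['scene','top']:
    p=snap(n,n+'0.png')
    if n=='top':print(n,p['mtx'],p['T'])
    for l in ['chest','lid_hinge','front_rim','plinth_mid','jar','brush','dome','cup','spatula','can']:
        for t in tip_of(p,l)[:3]:
            c,r=t['location'];print(l,t['confidence'],c,r,pt(p,c,r) if 0<=r<400 and 0<=c<640 else '')
E
```

```text
chest 0.81 333.7 207.4 [ 0.576 -0.022  0.115]
lid_hinge 0.98 342.4 167.8 [0.512 0.14  0.104]
front_rim 0.57 330.0 203.8 [ 0.564 -0.022  0.122]
plinth_mid 0.88 242.6 315.9 [ 0.541 -0.371  0.056]
plinth_mid 0.8 261.6 225.8 [ 0.392 -0.118  0.019]
plinth_mid 0.78 246.2 256.8 [ 0.448 -0.244  0.062]
jar 0.89 269.2 371.2 [ 0.673 -0.441  0.081]
brush 0.3 386.0 144.4 [0.542 0.412 0.022]
dome 0.72 187.0 311.3 [ 0.404 -0.421  0.021]
dome 0.46 327.7 202.6 [ 0.556 -0.021  0.121]
dome 0.25 344.8 167.2 [ 0.463  0.253 -0.004]
cup 0.84 387.8 146.4 [0.549 0.417 0.012]
cup 0.19 186.7 309.4 [ 0.402 -0.419  0.024]
spatula 0.67 344.4 138.1 [ 0.383  0.394 -0.003]
can 0.73 408.2 164.7 [0.653 0.351 0.023]
top [[372.492   0.    322.684]
 [  0.    372.492 203.063]
 [  0.      0.      1.   ]] [[ 0.002  0.992 -0.128  0.381]
 [-1.     0.004  0.017  0.021]
 [ 0.017  0.128  0.992  1.349]
 [ 0.     0.     0.     1.   ]]
chest 0.56 306.2 208.3 [0.522 0.056 0.116]
chest 0.51 390.6 201.1 [ 0.557 -0.242  0.042]
chest 0.3 326.0 201.0 [ 0.545 -0.01   0.124]
lid_hinge 0.96 277.9 209.1 [ 0.532  0.162 -0.001]
front_rim 0.68 325.3 204.5 [ 0.534 -0.008  0.12 ]
plinth_mid 0.78 388.7 235.5 [ 0.436 -0.236  0.026]
plinth_mid 0.73 428.3 208.3 [ 0.529 -0.368  0.068]
plinth_mid 0.59 392.7 200.8 [ 0.554 -0.244  0.068]
jar 0.79 435.0 176.5 [ 0.643 -0.397  0.062]
brush 0.62 384.9 157.9 [ 0.719 -0.228  0.022]
dome 0.76 434.6 255.2 [ 0.367 -0.396  0.029]
cup 0.88 199.8 206.4 [0.54  0.444 0.003]
spatula 0.81 219.2 249.2 [0.386 0.365 0.015]
spatula 0.21 219.2 178.8 [0.623 0.351 0.102]
can 0.86 216.9 178.0 [0.623 0.356 0.113]
```

View pics/scene0.png

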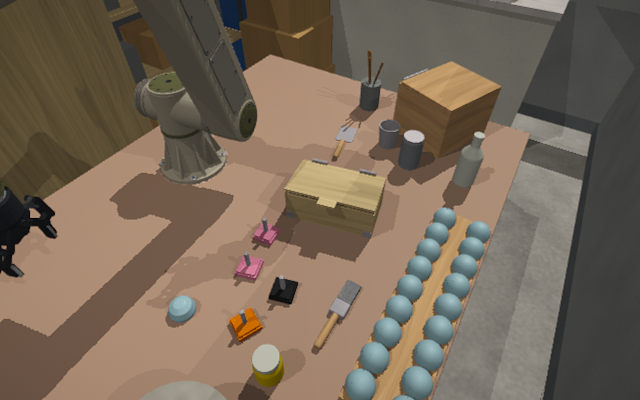

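View pics/top0.png

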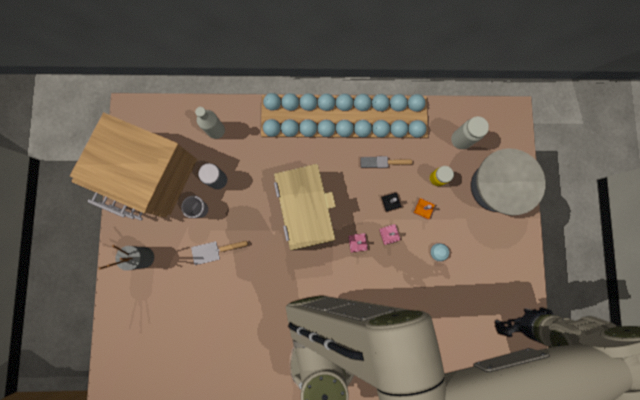

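The scene shows the chest mid-bench. In the top image it is around (305,207), with the pull tab at (329,199). The black plinth is at (391,201), with pink and orange look-alikes near it. Next I'll measure the lid geometry.

```bash

python3 - <<'E'
from h import *
np.set_printoptions(precision=4,suppress=True)
for n in ['scene','top']:
    p=snap(n,n+'1.png')
    P=cloud(p); 
    if n=='top': c=p['pixels'][150:260,260:450]
    else: c=p['pixels'][150:340,200:400]
    cv2.imwrite('pics/%s_crop1.png'%n,cv2.resize(c,None,fx=4 if n=='top' else 3,fy=4 if n=='top' else 3,interpolation=cv2.INTER_CUBIC)[:,:,::-1])
    m=(P[...,2]>0.105)&(P[...,2]<0.2)&(abs(P[...,1]-0.05)<0.2)&(abs(P[...,0]-.52)<.2)
    Q=P[m]
    print(n,len(Q))
    A=np.c_[Q[:,:2],np.ones(len(Q))];k=np.linalg.lstsq(A,Q[:,2],rcond=None)[0]
    for _ in range(5):
        g=abs(A@k-Q[:,2])<.006;k=np.linalg.lstsq(A[g],Q[g,2],rcond=None)[0]
    print('plane',k,g.sum())
    G=Q[g][:,:2]; mm=G.mean(0)
    rect=cv2.minAreaRect(G.astype(np.float32));print(rect)
    bx=cv2.boxPoints(rect);print(bx, [np.r_[b,1]@k for b in bx])
    # table level
    t=P[(abs(P[...,2])<.03)&(abs(P[...,1]+.05)<.4)&(abs(P[...,0]-.55)<.2)];print('table',np.median(t[:,2]))
    if n=='top':
        for c_,r_ in [(391,201),(391,207),(398,203)]: print(P[r_,c_])
    s=[x for x in silhouettes(p,'plinth_mid')]
    for x in s:
        mk=x['mask'];col=p['pixels'][mk].mean(0);print(x['confidence'],x['location'],col,mk.sum(),np.median(P[mk],0))
        if col.max()<90: 
            cv2.imwrite('pics/m_%s.png'%n,mk.astype(np.uint8)*255)
            q=P[mk];q=q[(q[:,2]>0.005)];print(q[:,:2].min(0),q[:,:2].max(0),q[:,2].max(),len(q));b=q[(q[:,2]<.026)];print(cv2.minAreaRect(b[:,:2].astype(np.float32)))
E
```

```text
scene 3380
plane [ 0.0175 -0.0801  0.1081] 3302
((0.5338304042816162, 0.053689055144786835), (0.2633751332759857, 0.18468809127807617), 13.335197448730469)
[[ 0.3844  0.1132]
 [ 0.427  -0.0665]
 [ 0.6833 -0.0058]
 [ 0.6407  0.1739]] [np.float64(0.10573125245442891), np.float64(0.12086321441844566), np.float64(0.12047586246243029), np.float64(0.10534390049841354)]
table -0.0019822738347684
0.97 [283.6, 292.9] [35.0092 34.0869 34.3216] 541 [ 0.5665 -0.2549  0.0172]
[ 0.5302 -0.6115] [ 0.9002 -0.2162] 0.8635111708960771 514
((0.562790036201477, -0.25124767422676086), (0.05892302468419075, 0.0573607012629509), 16.84296417236328)
0.84 [243.3, 321.4] [165.9971  91.3226  12.7551] 682 [ 0.542  -0.3742  0.0172]
0.72 [249.0, 266.1] [162.0018  99.3114 116.3077] 546 [ 0.4487 -0.2465  0.0168]
0.57 [265.2, 230.6] [142.7036  85.1031 101.6521] 388 [ 0.4185 -0.1322  0.0173]
0.27 [387.6, 133.9] [85.2675 80.0575 79.3932] 557 [0.5339 0.4272 0.0542]
[ 0.4949 -0.6115] [0.9002 0.5542] 0.8635111708960771 507
((0.5475538969039917, 0.4701220989227295), (0.12643428146839142, 0.045766424387693405), 75.476234436
[... 258 characters left out ...]
712042095), np.float64(0.12248134351189516), np.float64(0.12271284363184354), np.float64(0.10714764724036932)]
table -0.0006016131624786425
[ 0.5575 -0.2437  0.0398]
[ 0.5387 -0.2478  0.0168]
[ 0.5532 -0.2732  0.0186]
0.73 [424.2, 209.0] [170.7672  94.4542  18.4122] 262 [ 0.5315 -0.3649  0.0191]
0.63 [389.0, 232.9] [170.852  104.2527 124.361 ] 277 [ 0.4391 -0.2378  0.0184]
0.62 [356.7, 243.5] [153.8837  92.8638 109.3887] 301 [ 0.4095 -0.1235  0.0182]
0.58 [391.6, 203.5] [38.5923 37.1717 37.2146] 233 [ 0.5562 -0.2446  0.0186]
[ 0.5272 -0.2781] [ 0.5865 -0.2161] 0.07327657003187626 233
((0.5572050213813782, -0.24769288301467896), (0.05442541465163231, 0.057737816125154495), 14.033205032348633)
```

View pics/top_crop1.png

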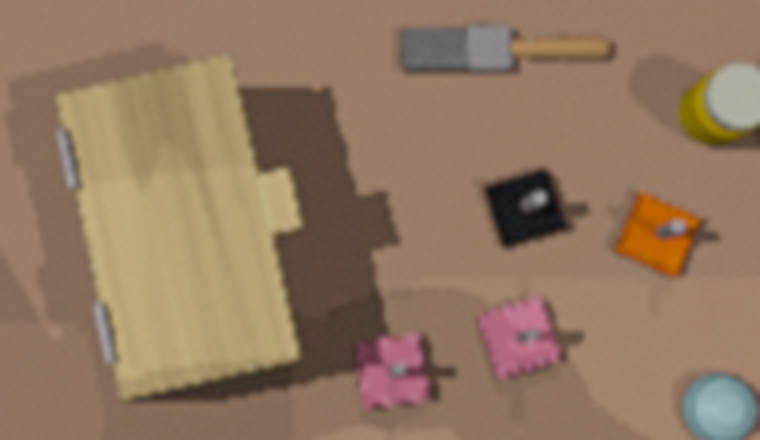

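View pics/scene_crop1.png

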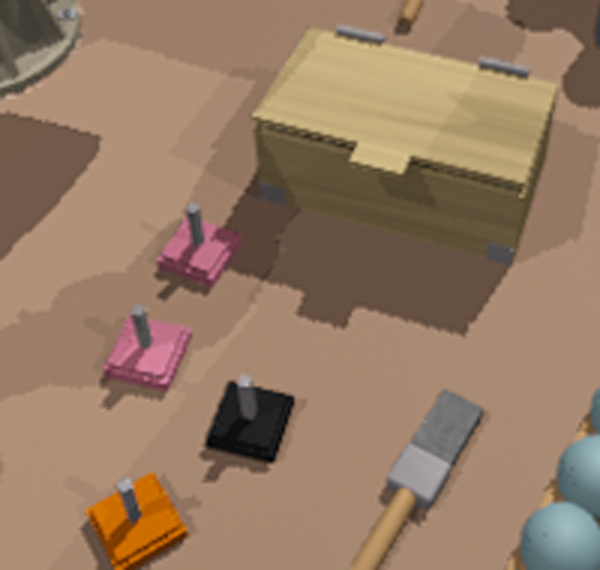

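```bash
cat >> h.py <<'E'
YAW=np.deg2rad(12.8)
U=np.array([-np.sin(YAW),np.cos(YAW),0]);W=np.array([np.cos(YAW),np.sin(YAW),0]);Z=np.array([0,0,1.])
H=U*0.0215+W*0.5312+Z*0.112
def Rt(tau): # tool tilt below horizontal, rad
    z=np.cos(tau)*U-np.sin(tau)*Z; x=np.cross(W,z); return np.stack([x,W,z],1)
def lidpose(th,tau,s,off=0.0,side=0.0):
    """TCP for pushing lid plate at angle th, tool tilt tau, off=clearance off surface"""
    E=H-U*(.178*np.cos(th)+.012*np.sin(th))+Z*(.178*np.sin(th)-.012*np.cos(th))
    M=Rt(tau); l=U*np.cos(th)-Z*np.sin(th)
    C=E+s*(M[:,2] if th<tau else l)
    return C-(0.011+off)*M[:,0]+side*W, M
def plan(wps,hand=0.0,vmax=4.5,wmax=8.0,start=None):
    s=get_state()
    if start is None: p,M=np.array(s['tcp_pos']),Rq(s['orientation'])
    else: p,M=start
    rows=[]
    for tp,tM in wps:
        dr=R.from_matrix(M.T@tM).magnitude()
        n=max(1,int(np.ceil(max(np.linalg.norm(tp-p)*100/vmax,np.degrees(dr)/wmax))))
        p0,M0=p.copy(),M.copy();rv=R.from_matrix(M0.T@tM).as_rotvec()
        for i in range(1,n+1):
            gp=p0+(tp-p0)*i/n; gM=M0@R.from_rotvec(rv*i/n).as_matrix()
            d=np.round(M.T@(gp-p)*100,2);r=np.round(np.degrees(R.from_matrix(M.T@gM).as_rotvec()),1)
            rows.append(list(map(float,np.r_[d,r,hand])))
            p=p+M@(d/100);M=M@R.from_rotvec(np.radians(r)).as_matrix()
    for i in range(0,len(rows),5): print(str(rows[i:i+5]).replace(' ',''))
    return p,M
def st():
    s=get_state();print('t',round(s['clock'],2),'tcp',np.round(s['tcp_pos'],4),'z',np.round(Rq(s['orientation'])[:,2],3),'q',np.round(s['joint_pos'],3),'F',np.round(s['wrist_force'],2),'gap',round(s['finger_gap'],4))
E
python3 - <<'E'
from h import *
np.set_printoptions(precision=4,suppress=True)
print(lidpose(.084,np.radians(35),.014), lidpose(1.89,np.radians(90),.03)[0])
a=(np.array([.45,-.35,.30]),Rt(np.radians(80)))
b=lidpose(.084,np.radians(45),-.09,.10); print(b[0])
plan([a,b])
E
```

```text
(array([ 0.5516, -0.0303,  0.0979]), array([[-0.1271,  0.9751, -0.1815],
       [ 0.5593,  0.2215,  0.7988],
       [ 0.8192,  0.    , -0.5736]])) [0.5079 0.1621 0.2563]
[ 0.5842 -0.1739  0.1001]
[[2.78,-0.86,-0.62,0.7,0.7,-7.5,0.0],[2.88,-0.49,-0.59,0.6,0.8,-7.6,0.0],[2.93,-0.11,-0.53,0.7,0.7,-7.5,0.0],[2.92,0.26,-0.51,0.6,0.8,-7.6,0.0],[2.87,0.65,-0.46,0.7,0.7,-7.5,0.0]]
[[2.77,1.01,-0.45,0.7,0.8,-7.5,0.0],[2.62,1.36,-0.42,0.6,0.7,-7.6,0.0],[2.42,1.68,-0.4,0.7,0.7,-7.5,0.0],[2.19,1.99,-0.4,0.6,0.8,-7.6,0.0],[1.91,2.25,-0.39,0.7,0.7,-7.5,0.0]]
[[1.6,2.47,-0.4,0.7,0.8,-7.5,0.0],[1.5,2.43,3.16,-0.0,5.0,-0.0,0.0],[1.22,2.43,3.28,-0.0,5.0,-0.0,0.0],[0.93,2.43,3.38,-0.0,5.0,-0.0,0.0],[0.64,2.43,3.44,-0.0,5.0,-0.0,0.0]]
[[0.33,2.43,3.49,-0.0,5.0,-0.0,0.0],[0.02,2.43,3.5,-0.0,5.0,-0.0,0.0],[-0.28,2.43,3.49,-0.0,5.0,-0.1,0.0]]
```

```bash
python3 -m inch '[[2.8,-0.9,-0.6,0.7,0.7,-7.5,0],[2.9,-0.5,-0.6,0.6,0.8,-7.6,0],[2.9,-0.1,-0.5,0.7,0.7,-7.5,0],[2.9,0.3,-0.5,0.6,0.8,-7.6,0],[2.9,0.65,-0.5,0.7,0.7,-7.5,0]]'
python3 -m inch '[[2.8,1.0,-0.45,0.7,0.8,-7.5,0],[2.6,1.4,-0.4,0.6,0.7,-7.6,0],[2.4,1.7,-0.4,0.7,0.7,-7.5,0],[2.2,2,-0.4,0.6,0.8,-7.6,0],[1.9,2.3,-0.4,0.7,0.7,-7.5,0]]'
python3 - <<'E'
from h import *
st()
b=lidpose(.084,np.radians(45),-.09,.05); print(b[0])
plan([b])
E
```

```text
clock: 1.9
tcp_pos: [0.311, -0.4537, 0.2627]
orientation: [-0.033, 0.875, 0.482, 0.027]
wrist_force: [0.5, 0.2, 0.3]
finger_gap: 0.0119
clock: 2.4
tcp_pos: [0.4289, -0.3669, 0.2938]
orientation: [-0.063, 0.67, 0.738, 0.05]
wrist_force: [0.5, 0.4, 0.1]
finger_gap: 0.0
t 2.4 tcp [ 0.4289 -0.3669  0.2938] z [-0.026  0.158 -0.987] q [-0.893  0.403  0.314  1.622  0.079  0.576] F [0.51 0.41 0.09] gap 0.0
[ 0.57641111 -0.13941383  0.13548283]
[[2.63,2.43,2.69,0.4,5.1,-1.0,0.0],[2.34,2.5,2.9,0.4,5.1,-0.9,0.0],[2.04,2.56,3.07,0.4,5.1,-1.0,0.0],[1.71,2.6,3.23,0.4,5.1,-1.0,0.0],[1.37,2.66,3.34,0.4,5.1,-1.0,0.0]]
[[1.03,2.7,3.43,0.4,5.1,-0.9,0.0],[0.67,2.74,3.48,0.4,5.1,-1.0,0.0]]
```

```bash
python3 -m inch '[[2.6,2.4,2.7,0.4,5.1,-1,0],[2.3,2.5,2.9,0.4,5.1,-0.9,0],[2,2.6,3.1,0.4,5.1,-1,0],[1.7,2.6,3.2,0.4,5.1,-1,0],[1.4,2.65,3.3,0.4,5.1,-1,0]]'
python3 -m inch '[[1,2.7,3.4,0.4,5.1,-0.9,0],[0.7,2.7,3.5,0.4,5.1,-1,0]]'
python3 - <<'E'
from h import *
st()
b=lidpose(.084,np.radians(32),-.02,.03); print(b[0])
c=lidpose(.084,np.radians(32),.014,.008); print(c[0])
plan([b,c],vmax=3,wmax=6)
p=snap('scene','s2.png');p=snap('wrist','w2.png');print(p['mtx'],p['T'])
E
```

```text
clock: 2.9
tcp_pos: [0.5354, -0.2058, 0.1797]
orientation: [-0.234, 0.611, 0.733, 0.188]
wrist_force: [0.3, 0.0, 0.1]
finger_gap: 0.0002
clock: 3.1
tcp_pos: [0.5775, -0.1413, 0.1345]
orientation: [-0.299, 0.578, 0.72, 0.24]
wrist_force: [-0.0, 0.3, 0.1]
finger_gap: -0.0002
t 3.1 tcp [ 0.5775 -0.1413  0.1345] z [-0.153  0.692 -0.706] q [-0.623  0.867  0.464  1.809  0.493  0.563] F [-0.04  0.27  0.09] gap -0.0002
[ 0.56132688 -0.07302033  0.09080515]
[ 0.55235597 -0.03353472  0.09144495]
[[0.62,-0.03,2.69,0.1,4.3,-0.1,0.0],[0.42,-0.03,2.72,0.1,4.3,-0.0,0.0],[0.21,-0.03,2.75,0.1,4.3,-0.1,0.0],[1.1,0.0,1.7,-0.0,0.0,0.0,0.0],[1.1,0.01,1.7,-0.0,0.0,0.0,0.0]]
[[309.70691629   0.         318.38469641]
 [  0.         309.70691629 193.62123897]
 [  0.           0.           1.        ]] [[ 0.97551578 -0.19053867  0.10983612  0.59030744]
 [ 0.21978108  0.86292136 -0.45504177 -0.18235474]
 [-0.00807688  0.46804032  0.8836702   0.28032236]
 [ 0.          0.          0.          1.        ]]
```

View pics/s2.png

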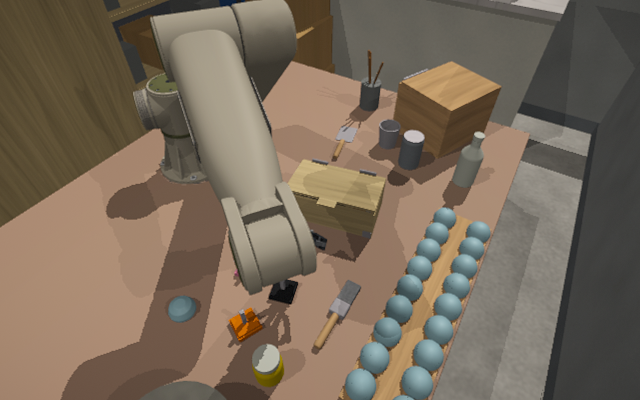

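View pics/w2.png

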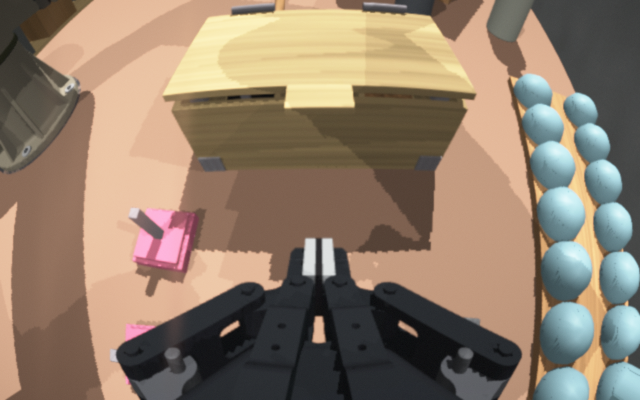

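The wrist view shows the tab at (320,96) in line with the closed fingertips at (319,245). The way underneath it is free.

```bash
python3 -m inch '[[0.6,0,2.7,0.1,4.3,0,0],[0.4,0,2.7,0.1,4.3,0,0],[0.2,0,2.75,0.1,4.3,0,0]]'
python3 - <<'E'
from h import *
st()
c=lidpose(.084,np.radians(32),.014,.008); print(c[0])
plan([c],vmax=2,wmax=6)
p=snap('wrist','w3.png')
E
```

```text
clock: 3.5
tcp_pos: [0.5615, -0.0744, 0.0916]
orientation: [-0.378, 0.547, 0.683, 0.302]
wrist_force: [-0.5, -0.2, -0.5]
finger_gap: 0.0002
t 3.5 tcp [ 0.5615 -0.0744  0.0916] z [-0.187  0.826 -0.532] q [-0.596  0.971  0.377  1.837  0.617  0.464] F [-0.53 -0.21 -0.48] gap 0.0002
[ 0.55235597 -0.03353472  0.09144495]
[[0.74,0.0,1.19,0.0,0.1,-0.0,0.0],[0.74,0.0,1.18,0.0,0.0,-0.1,0.0],[0.73,0.01,1.19,0.1,0.1,-0.0,0.0]]
```

View pics/w3.png

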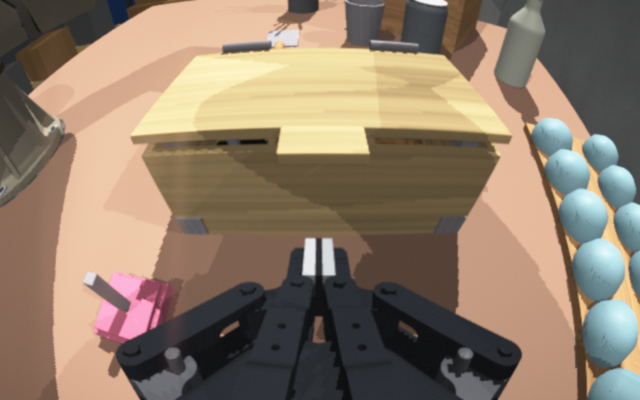

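```bash
python3 -m inch '[[0.7,0,1.2,0,0,0,0],[0.7,0,1.2,0,0,0,0],[0.5,0,1.2,0,0,0,0],[0.2,0,0,0,0,0,0]]'
python3 - <<'E'
from h import *
st()
p=snap('wrist','w4.png')
E
```

```text
clock: 3.95
tcp_pos: [0.5519, -0.0333, 0.0909]
orientation: [-0.378, 0.547, 0.684, 0.3]
wrist_force: [-0.7, 0.6, 0.2]
finger_gap: 0.0003
t 3.95 tcp [ 0.5519 -0.0333  0.0909] z [-0.188  0.824 -0.534] q [-0.552  0.914  0.261  1.755  0.647  0.501] F [-0.66  0.64  0.18] gap 0.0003
```

View pics/w4.png

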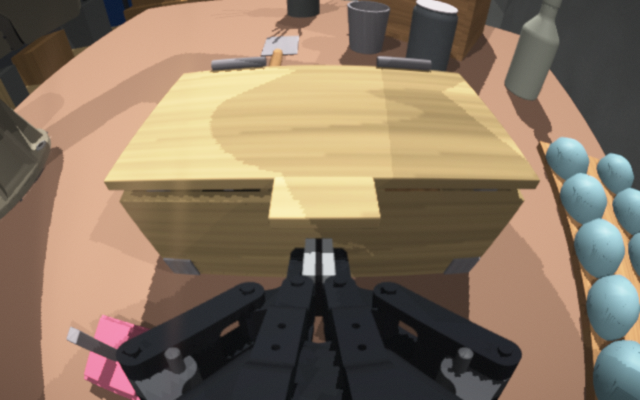

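```bash
cat >> h.py <<'E'
def wcloud(p):
    d=p['depth'];rr,cc=np.mgrid[:400,:640];K=p['mtx']
    x=cc-K[0,2];y=rr-K[1,2];r=np.hypot(x,y)+1e-9;th=r/K[0,0];t=np.tan(th)
    P=np.stack([x/r*t*d,-y/r*t*d,-d],-1)
    return P@p['T'][:3,:3].T+p['T'][:3,3]
def wproj(p,P):
    q=(np.linalg.inv(p['T'])@np.r_[P,1])[:3];K=p['mtx'];a=np.arctan2(np.hypot(q[0],q[1]),-q[2]);h=np.hypot(q[0],q[1])
    return K[0,2]+K[0,0]*a*q[0]/h,K[1,2]-K[0,0]*a*q[1]/h
E
python3 - <<'E'
from h import *
np.set_printoptions(precision=4,suppress=True)
p=snap('wrist','w5.png');P=wcloud(p)
for c,r in [(320,200),(320,213),(320,216),(325,219),(325,222),(290,214),(365,214),(310,245),(330,245),(310,260),(319,236),(320,120),(320,80)]:
    q=P[r,c];print(c,r,q,'u',q@U,'w',q@W)
s=get_state();print(wproj(p,np.array(s['tcp_pos'])), wproj(p,np.array(s['tcp_pos'])+.011*Rq(s['orientation'])[:,0]))
print(H@U,H@W)
E
```

```text
320 200 [ 0.5521 -0.0243  0.122 ] u -0.14598341445251117 w 0.5330059516537031
320 213 [ 0.5537 -0.0313  0.1217] u -0.15313892244594896 w 0.5329738314593714
320 216 [ 0.5542 -0.0336  0.1228] u -0.15557619467768544 w 0.5329614300982751
325 219 [ 0.5564 -0.0333  0.1208] u -0.15577988048055852 w 0.5351766370882298
325 222 [ 0.5565 -0.0339  0.1193] u -0.15636464199018668 w 0.5351900193683753
290 214 [ 0.5407 -0.0347  0.1216] u -0.15361940526398724 w 0.5195951995639801
365 214 [ 0.5734 -0.028   0.1223] u -0.154319454227061 w 0.552982105715073
310 245 [ 0.5504 -0.0386  0.1045] u -0.15961369767924044 w 0.5281837778004262
330 245 [ 0.5598 -0.037   0.1053] u -0.16012331364349816 w 0.5377240502893909
310 260 [ 0.5536 -0.0509  0.1132] u -0.17224912371569986 w 0.5285726543337185
319 236 [ 0.5478 -0.0074  0.0627] u -0.12860525613454227 w 0.5325188482743002
320 120 [0.537  0.0439 0.1152] u -0.07618480240522325 w 0.5333583602868213
320 80 [0.5238 0.1034 0.1101] u -0.015204832430614074 w 0.5336872474794608
(np.float64(316.424706218954), np.float64(251.6038238989312)) (np.float64(316.3544049788615), np.float64(232.6275331433099))
0.0215 0.5312
```

```bash
python3 -m inch '[[0.45,0,0.45,0,0,0,0],[0.1,0,0.45,0,0,0,0]]'
python3 -m inch '[[0.25,0,-0.15,0,0,0,0],[0,0,0,0,0,0,0]]'
python3 - <<'E'
from h import *
st()
p=snap('wrist','w6.png')
E
```

```text
clock: 4.25
tcp_pos: [0.5501, -0.0237, 0.0901]
orientation: [-0.378, 0.548, 0.683, 0.301]
wrist_force: [0.1, 0.4, 0.3]
finger_gap: 0.0002
clock: 4.45
tcp_pos: [0.5498, -0.0232, 0.0928]
orientation: [-0.379, 0.547, 0.683, 0.301]
wrist_force: [0.4, 0.2, 0.8]
finger_gap: 0.0002
t 4.45 tcp [ 0.5498 -0.0232  0.0928] z [-0.188  0.826 -0.532] q [-0.541  0.901  0.237  1.742  0.657  0.51 ] F [0.41 0.21 0.76] gap 0.0002
```

View pics/w6.png

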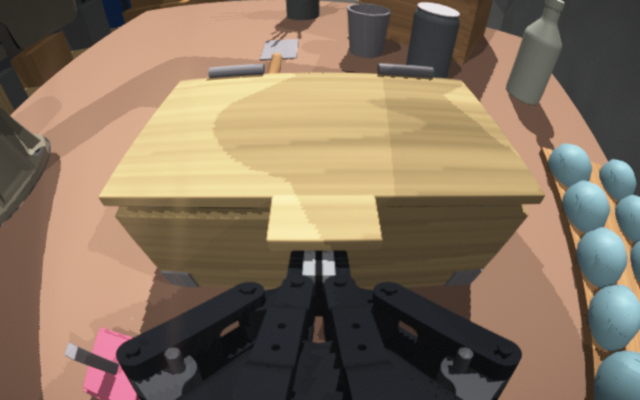

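```bash
python3 -m inch '[[0.35,0,-0.15,0,0,0,0],[0.3,0,-0.1,0,0,0,0]]'
python3 -m inch '[[0.3,0,-0.1,0,0,0,0],[0.3,0,-0.1,0,0,0,0]]'
python3 - <<'E'
from h import *
st()
p=snap('wrist','w7.png')
P=wcloud(p)
for c,r in [(320,150),(320,100)]: print(P[r,c])
E
```

```text
clock: 4.7
tcp_pos: [0.5494, -0.0223, 0.0991]
orientation: [-0.379, 0.547, 0.683, 0.301]
wrist_force: [-0.1, -4.1, -2.3]
finger_gap: 0.0002
clock: 4.9
tcp_pos: [0.5494, -0.0209, 0.1055]
orientation: [-0.378, 0.547, 0.683, 0.301]
wrist_force: [0.7, -3.3, -1.0]
finger_gap: -0.0002
t 4.9 tcp [ 0.5494 -0.0209  0.1055] z [-0.188  0.825 -0.533] q [-0.539  0.884  0.238  1.757  0.659  0.513] F [ 0.74 -3.25 -0.98] gap -0.0002
[0.53874016 0.03633625 0.12281395]
[0.5229061  0.10805878 0.11078057]
```

View pics/w7.png

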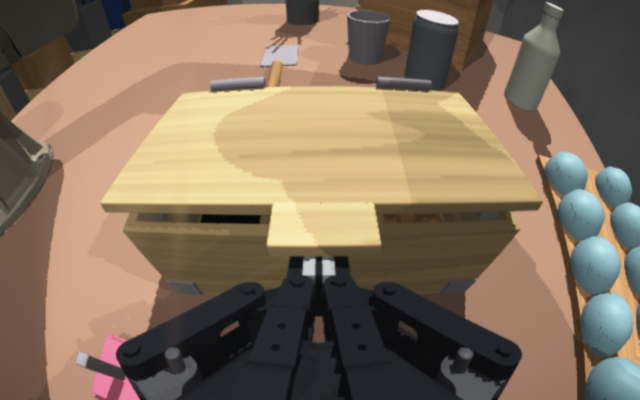

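```bash
python3 -m inch '[[0.2,0,-0.2,0,0,0,0],[0.35,0,-0.22,0,0,0,0],[0.35,0,-0.22,0,0,0,0]]'
python3 -m inch '[[0.37,0,-0.2,0,0,0,0],[0.37,0,-0.2,0,0,0,0],[0.37,0,-0.2,0,0,0,0]]'
cat >> h.py <<'E'
def lidang(p):
    P=cloud(p) if 'tool_from_camera' not in p else wcloud(p)
    D=P-H;a=-(D@U);w=D@W;z=D[...,2]
    m=(abs(w)<.13)&(np.hypot(a,z)<.20)&(np.hypot(a,z)>.03)&(p['depth']>0)
    return a[m],w[m],z[m]
E
python3 - <<'E'
from h import *
st()
p=snap('wrist','w8.png')
P=wcloud(p)
for c,r in [(320,190),(320,150),(320,120)]: q=P[r,c];print(q, q@U)
E
```

```text
clock: 5.25
tcp_pos: [0.5491, -0.0206, 0.1168]
orientation: [-0.379, 0.547, 0.683, 0.301]
wrist_force: [0.6, 0.4, -2.5]
finger_gap: -0.0
clock: 5.55
tcp_pos: [0.5492, -0.02, 0.1295]
orientation: [-0.379, 0.547, 0.683, 0.301]
wrist_force: [1.0, -0.5, -2.7]
finger_gap: 0.0
t 5.55 tcp [ 0.5492 -0.02    0.1295] z [-0.188  0.826 -0.532] q [-0.538  0.86   0.254  1.797  0.66   0.513] F [ 1.01 -0.46 -2.75] gap 0.0
[0.54485418 0.00856909 0.14433839] -0.11235548478743358
[0.53498339 0.05310422 0.13206726] -0.06674021666770319
[0.52294864 0.10744639 0.11577106] -0.0110822108608259
```

View pics/w8.png

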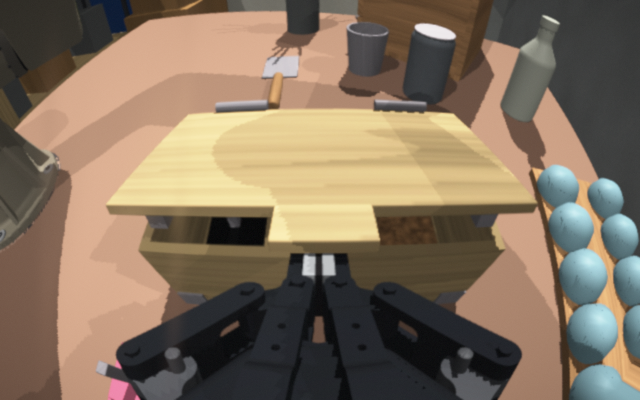

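The wrist view shows the lid rising with the pads under the tab. Cork is visible in the right-hand compartment at (405,228), and a stored plinth in the left at (237,230).

```bash
python3 -m inch '[[0.39,0,-0.17,0,0,0,0],[0.39,0,-0.17,0,0,0,0],[0.39,0,-0.15,0,0,0,0],[0.39,0,-0.15,0,0,0,0]]'
python3 -m inch '[[0.4,0,-0.13,0,0,0,0],[0.4,0,-0.13,0,0,0,0],[0.4,0,-0.12,0,0,0,0],[0.4,0,-0.1,0,0,0,0]]'
python3 - <<'E'
from h import *
st()
p=snap('wrist','w9.png')
P=wcloud(p)
for c,r in [(320,210),(320,190),(320,170),(320,150)]: q=P[r,c];print(q, q@U)
E
```

```text
clock: 6.0
tcp_pos: [0.5486, -0.0173, 0.146]
orientation: [-0.379, 0.547, 0.683, 0.301]
wrist_force: [-0.4, 1.0, -2.3]
finger_gap: 0.0003
clock: 6.4
tcp_pos: [0.5477, -0.0129, 0.1622]
orientation: [-0.379, 0.547, 0.683, 0.301]
wrist_force: [-0.1, -0.3, -2.5]
finger_gap: -0.0
t 6.4 tcp [ 0.5477 -0.0129  0.1622] z [-0.188  0.826 -0.532] q [-0.529  0.822  0.264  1.841  0.666  0.52 ] F [-0.14 -0.34 -2.5 ] gap -0.0
[0.54594975 0.00408604 0.17494814] -0.11696984219388509
[0.54092609 0.0267474  0.16375918] -0.09375865152929615
[0.53377676 0.0590119  0.146815  ] -0.06071202781872227
[0.52402106 0.10305805 0.12508131] -0.01559908317355936
```

View pics/w9.png

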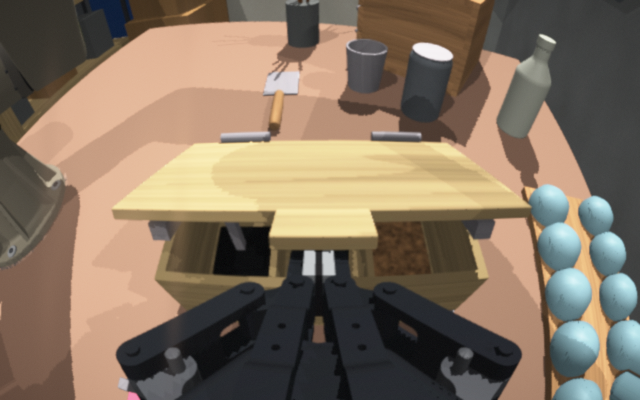

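```bash
cat >> h.py <<'E'
def arc(deg,n,ext=0.0):
    s=get_state();p=np.array(s['tcp_pos']);M=Rq(s['orientation'])
    Q=R.from_rotvec(-np.radians(deg/n)*W).as_matrix()
    p1=H+Q@(p-H);d=M.T@(p1-p)*100;r=np.degrees(R.from_matrix(M.T@Q@M).as_rotvec())
    print('arc row',np.round(d,3),np.round(r,2),'ends',np.round(H+np.linalg.matrix_power(Q,n)@(p-H),4), 'tilt',np.degrees(np.arctan2(-M[2,2],M[:,2]@U)))
E
python3 - <<'E'
from h import *
arc(25,10);arc(55,22)
E
```

```text
arc row [ 0.695 -0.003 -0.158] [-0.01 -2.5   0.  ] ends [0.5397 0.0224 0.2237] tilt 32.148877808749965
arc row [ 0.695 -0.003 -0.158] [-0.01 -2.5   0.  ] ends [0.5238 0.0924 0.2684] tilt 32.148877808749965
```

```bash
python3 -m inch '[[0.5,0,-0.14,0,-1.5,0,0],[0.69,0,-0.17,0,-2.5,0,0],[0.69,0,-0.17,0,-2.5,0,0],[0.69,0,-0.17,0,-2.5,0,0]]'
python3 -m inch '[[0.69,0,-0.16,0,-2.5,0,0],[0.69,0,-0.16,0,-2.5,0,0],[0.69,0,-0.16,0,-2.5,0,0]]'
python3 - <<'E'
from h import *
st();arc(25,10)
p=snap('wrist','w10.png')
P=wcloud(p)
for c,r in [(320,210),(320,190),(320,170),(320,150)]: q=P[r,c];print(q, q@U)
E
```

```text
clock: 6.85
tcp_pos: [0.5456, -0.0036, 0.187]
orientation: [-0.323, 0.57, 0.711, 0.256]
wrist_force: [-0.4, -0.9, -1.5]
finger_gap: -0.0001
clock: 7.15
tcp_pos: [0.5432, 0.007, 0.2057]
orientation: [-0.276, 0.585, 0.731, 0.219]
wrist_force: [0.0, -1.4, -1.5]
finger_gap: 0.0002
t 7.15 tcp [0.5432 0.007  0.2057] z [-0.147  0.642 -0.753] q [-0.436  0.571  0.156  1.649  0.546  0.773] F [ 0.02 -1.42 -1.46] gap 0.0002
arc row [ 0.699 -0.003 -0.159] [-0.01 -2.5   0.  ] ends [0.5317 0.0579 0.2539] tilt 48.8218773680775
[0.54076952 0.02707969 0.21294911] -0.09339993716657895
[0.53668529 0.04551612 0.19583964] -0.07451680133512903
[0.53077876 0.07220435 0.16899717] -0.04718321219444586
[0.5227926  0.10829409 0.13532826] -0.010221004922315785
```

View pics/w10.png

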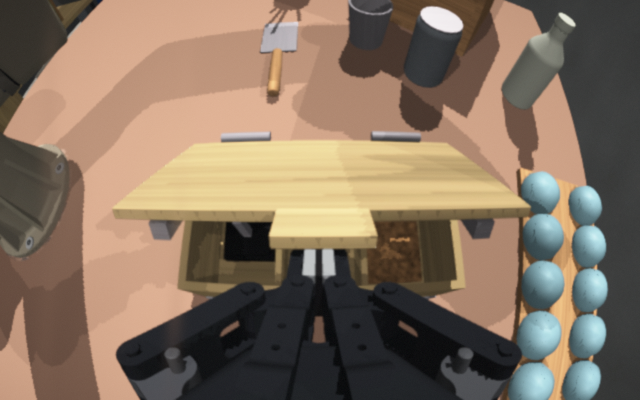

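```bash
python3 -m inch '[[0.7,0,-0.16,0,-2.5,0,0],[0.7,0,-0.16,0,-2.5,0,0],[0.7,0,-0.16,0,-2.5,0,0],[0.7,0,-0.16,0,-2.5,0,0],[0.7,0,-0.16,0,-2.5,0,0]]'
python3 -m inch '[[0.7,0,-0.16,0,-2.5,0,0],[0.7,0,-0.16,0,-2.5,0,0],[0.7,0,-0.16,0,-2.5,0,0],[0.7,0,-0.16,0,-2.5,0,0]]'
python3 - <<'E'
from h import *
st();arc(25,10)
p=snap('wrist','w11.png')
P=wcloud(p)
for c,r in [(320,210),(320,190),(320,170),(320,150)]: q=P[r,c];print(q, q@U)
E
```

```text
clock: 7.7
tcp_pos: [0.5381, 0.0297, 0.2325]
orientation: [-0.195, 0.606, 0.756, 0.154]
wrist_force: [0.0, -2.0, -0.2]
finger_gap: -0.0
clock: 8.1
tcp_pos: [0.5331, 0.0518, 0.2503]
orientation: [-0.128, 0.617, 0.77, 0.1]
wrist_force: [-0.0, -0.9, 0.3]
finger_gap: 0.0002
t 8.1 tcp [0.5331 0.0518 0.2503] z [-0.074  0.313 -0.947] q [-0.22   0.317  0.055  1.456  0.293  1.108] F [-0.02 -0.89  0.34] gap 0.0002
arc row [ 0.7   -0.003 -0.159] [-0.01 -2.5   0.01] ends [0.5183 0.1169 0.275 ] tilt 71.25285423812956
[0.53019669 0.0734237  0.24772019] -0.0458652053630761
[0.5278213  0.08414379 0.22574339] -0.034885255963550826
[0.52458072 0.09881588 0.19060625] -0.019859827730033874
[0.52001809 0.11945663 0.14657968] 0.001278832207769673
```

View pics/w11.png

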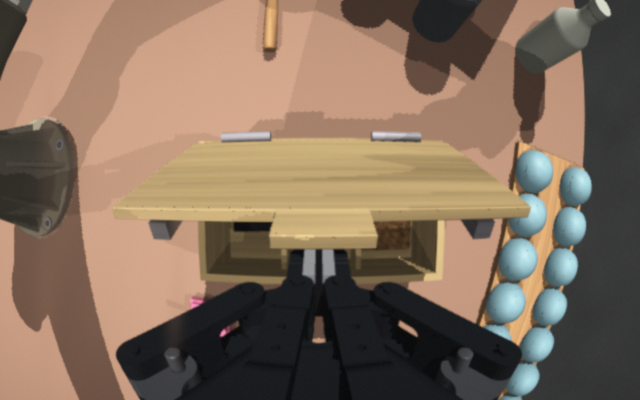

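```bash
python3 -m inch '[[0.7,0,-0.16,0,-2.5,0,0],[0.7,0,-0.16,0,-2.5,0,0],[0.7,0,-0.16,0,-2.5,0,0],[0.7,0,-0.16,0,-2.5,0,0],[0.7,0,-0.16,0,-2.5,0,0]]'
python3 -m inch '[[0.56,0,-0.13,0,-2,0,0],[0.56,0,-0.13,0,-2,0,0],[0.56,0,-0.13,0,-2,0,0]]'
python3 - <<'E'
from h import *
st();arc(25,10)
p=snap('wrist','w12.png')
P=wcloud(p)
for c,r in [(320,210),(320,190),(320,170),(320,150)]: q=P[r,c];print(q, q@U)
p=snap('scene','s12.png')
E
```

```text
clock: 8.65
tcp_pos: [0.5261, 0.083, 0.2661]
orientation: [-0.044, 0.624, 0.78, 0.033]
wrist_force: [-0.1, -0.6, -0.1]
finger_gap: 0.0005
clock: 8.95
tcp_pos: [0.5224, 0.0991, 0.2712]
orientation: [-0.003, 0.625, 0.781, 0.0]
wrist_force: [0.3, -0.6, 1.1]
finger_gap: 0.0007
t 8.95 tcp [0.5224 0.0991 0.2712] z [-0.005  0.005 -1.   ] q [0.034 0.224 0.024 1.376 0.005 1.383] F [ 0.26 -0.56  1.06] gap 0.0007
arc row [ 0.699 -0.002 -0.158] [-0.   -2.5   0.01] ends [0.5067 0.1684 0.2734] tilt 89.66475941785872
[0.51990937 0.11900871 0.26113579] 0.0008661278821641184
[0.51919543 0.12222093 0.23611039] 0.004156697212645752
[0.51839931 0.12583784 0.19999271] 0.007860103784607612
[0.51713446 0.13158019 0.15028034] 0.013739971259876239
```

View pics/s12.png

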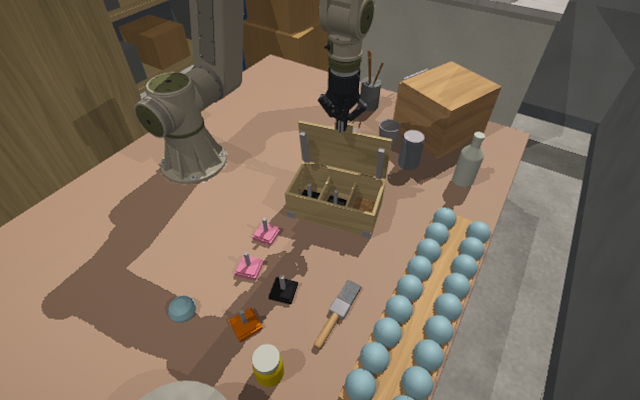

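The scene shows the lid nearly upright, with the chest unmoved and the mat in the far compartment at (370,205). The two stored plinths are standing.

```bash
python3 -m inch '[[0.45,0,0.1,0,0,0,0],[0.4,0,0.1,0,0,0,0],[0.4,0,0.1,0,0,0,0],[0.4,0,0.1,0,0,0,0],[0.4,0,0.1,0,0,0,0]]'
python3 -m inch '[[0.35,0,0,0,0,0,0],[0.35,0,0,0,0,0,0],[0.3,0,0,0,0,0,0]]'
python3 - <<'E'
from h import *
st();print(get_state()['tcp_pos']@U)
p=snap('wrist','w13.png')
P=wcloud(p)
for c,r in [(320,210),(320,190),(320,170),(320,150)]: q=P[r,c];print(q, q@U)
E
```

```text
clock: 9.55
tcp_pos: [0.5182, 0.1192, 0.2657]
orientation: [-0.004, 0.625, 0.781, 0.001]
wrist_force: [-0.0, -0.4, -0.2]
finger_gap: -0.0001
clock: 9.85
tcp_pos: [0.5159, 0.1292, 0.266]
orientation: [-0.004, 0.624, 0.781, 0.001]
wrist_force: [0.7, -1.0, -1.3]
finger_gap: 0.0001
t 9.85 tcp [0.5159 0.1292 0.266 ] z [-0.005  0.006 -1.   ] q [0.091 0.225 0.012 1.363 0.006 1.44 ] F [ 0.69 -1.01 -1.34] gap 0.0001
0.011726418213776041
[0.51420848 0.14536725 0.24569016] 0.027832662244407818
[0.51491347 0.14236613 0.19735921] 0.024749928910942413
[0.51689259 0.13388199 0.09882197] 0.016038162885925432
[0.5156888  0.13943427 0.00960424] 0.02171915929511019
```

View pics/w13.png

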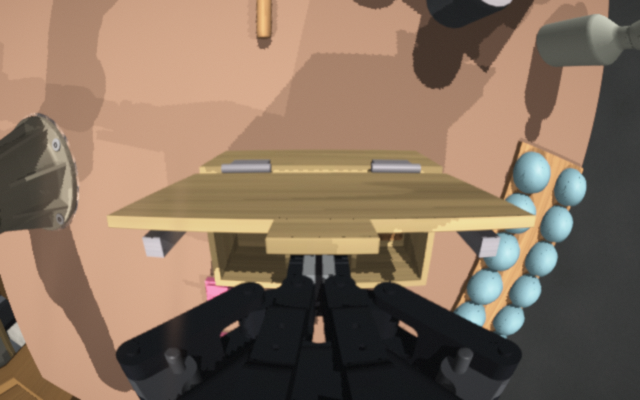

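```bash
python3 -m inch '[[0.3,0,0,0,0,0,0],[0.3,0,0,0,0,0,0],[0.3,0,0,0,0,0,0],[0.25,0,0,0,0,0,0],[0.25,0,0,0,0,0,0]]'
python3 -m inch '[[0.2,0,0,0,0,0,0],[0.2,0,0,0,0,0,0],[0.15,0,0,0,0,0,0]]'
python3 -m inch '[[0.15,0,0,0,0,0,0],[0.1,0,0,0,0,0,0]]'
python3 - <<'E'
from h import *
st();print(get_state()['tcp_pos']@U)
p=snap('wrist','w14.png')
P=wcloud(p)
for c,r in [(320,225),(320,210),(320,200),(320,190)]: q=P[r,c];print(q, q@U)
E
```

```text
clock: 10.4
tcp_pos: [0.513, 0.1428, 0.2662]
orientation: [-0.004, 0.624, 0.781, 0.001]
wrist_force: [0.1, -1.2, -0.8]
finger_gap: 0.0004
clock: 10.7
tcp_pos: [0.5117, 0.1481, 0.2662]
orientation: [-0.004, 0.624, 0.781, 0.001]
wrist_force: [1.1, -0.1, -0.9]
finger_gap: -0.0
clock: 10.9
tcp_pos: [0.5112, 0.1505, 0.2662]
orientation: [-0.004, 0.624, 0.781, 0.001]
wrist_force: [0.9, -0.5, -0.1]
finger_gap: -0.0
t 10.9 tcp [0.5112 0.1505 0.2662] z [-0.005  0.006 -1.   ] q [0.132 0.226 0.015 1.364 0.006 1.481] F [ 0.88 -0.53 -0.1 ] gap -0.0
0.03349313171485729
[0.50873161 0.17005489 0.27508652] 0.05312019526297616
[0.51101478 0.16014882 0.22835211] 0.04295445924240404
[0.51347357 0.1494885  0.17714749] 0.0320143209336183
[0.51709718 0.13379696 0.09759711] 0.015909913126455667
```

View pics/w14.png

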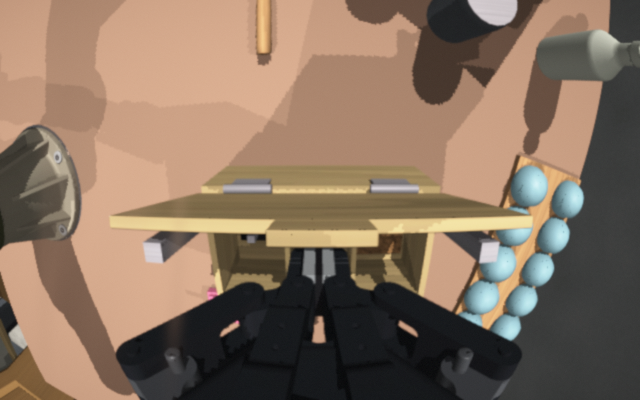

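```bash
python3 -m inch '[[0.1,0,0,0,0,0,0],[0.1,0,0,0,0,0,0],[0.1,0,0,0,0,0,0]]'
python3 -m inch '[[0.1,0,0,0,0,0,0],[0.1,0,0,0,0,0,0],[0.1,0,0,0,0,0,0]]'
python3 -m inch '[[0.1,0,0,0,0,0,0],[0.1,0,0,0,0,0,0],[0.1,0,0,0,0,0,0]]'
python3 - <<'E'
from h import *
st();print(get_state()['tcp_pos']@U)
p=snap('wrist','w15.png')
P=wcloud(p)
for c,r in [(320,225),(320,210),(320,200),(320,190)]: q=P[r,c];print(q, q@U)
E
```

```text
clock: 11.25
tcp_pos: [0.5106, 0.1533, 0.2663]
orientation: [-0.004, 0.625, 0.781, 0.001]
wrist_force: [-0.4, -0.4, -0.1]
finger_gap: -0.0005
clock: 11.55
tcp_pos: [0.5099, 0.1563, 0.2662]
orientation: [-0.004, 0.625, 0.781, 0.001]
wrist_force: [-0.4, -0.6, -0.4]
finger_gap: 0.0005
clock: 11.85
tcp_pos: [0.5092, 0.1592, 0.2663]
orientation: [-0.004, 0.624, 0.781, 0.001]
wrist_force: [-0.4, -0.2, -0.0]
finger_gap: -0.0001
t 11.85 tcp [0.5092 0.1592 0.2663] z [-0.005  0.006 -1.   ] q [0.149 0.228 0.017 1.364 0.006 1.498] F [-0.35 -0.2  -0.02] gap -0.0001
0.04243408961169836
[0.50654938 0.17975297 0.27744547] 0.06306073866370769
[0.51090163 0.16081671 0.20656401] 0.043630823830612835
[0.51761453 0.13161575 0.09736995] 0.013668295491086446
[0.51578892 0.13969704 0.08820713] 0.021953218118424135
```

View pics/w15.png

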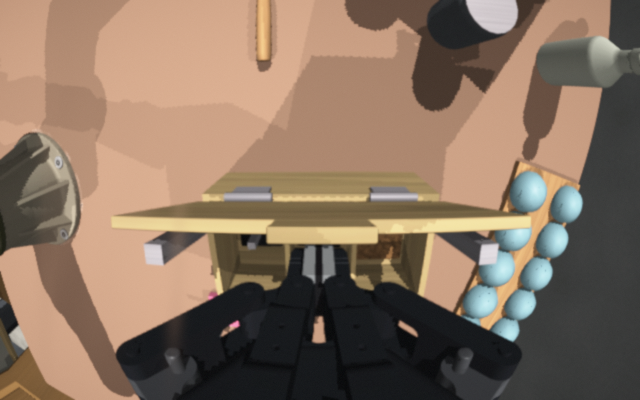

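```bash
python3 -m inch '[[0.1,0,0,0,0,0,0],[0.1,0,0,0,0,0,0],[0.1,0,0,0,0,0,0]]'
python3 -m inch '[[0.1,0,0,0,0,0,0],[0.1,0,0,0,0,0,0]]'
python3 -m inch '[[0.1,0,0,0,0,0,0],[0,0,0,0,0,0,0]]'
python3 - <<'E'
from h import *
st();print(get_state()['tcp_pos']@U)
p=snap('wrist','w16.png')
P=wcloud(p)
for c,r in [(320,227),(320,223),(320,218),(320,215),(320,210)]: q=P[r,c];print(q, q@U)
E
```

```text
clock: 12.2
tcp_pos: [0.5086, 0.1621, 0.2663]
orientation: [-0.004, 0.624, 0.781, 0.001]
wrist_force: [0.2, -1.3, 0.5]
finger_gap: 0.0003
clock: 12.4
tcp_pos: [0.5081, 0.1641, 0.2663]
orientation: [-0.004, 0.625, 0.781, 0.001]
wrist_force: [-0.2, -0.9, 1.4]
finger_gap: 0.0001
clock: 12.6
tcp_pos: [0.5079, 0.1651, 0.2663]
orientation: [-0.004, 0.624, 0.781, 0.001]
wrist_force: [0.3, 0.3, -0.5]
finger_gap: -0.0
t 12.6 tcp [0.5079 0.1651 0.2663] z [-0.005  0.005 -1.   ] q [0.16  0.228 0.018 1.364 0.006 1.509] F [ 0.33  0.26 -0.51] gap -0.0
0.048465836825380436
[0.50497972 0.18668144 0.28217249] 0.07016478892492536
[0.5047855  0.18754334 0.27970892] 0.07104830066484571
[0.505952   0.18247065 0.2609825 ] 0.06584323032029314
[0.50796638 0.17369374 0.23411192] 0.05683815386195718
[0.51192042 0.15647456 0.17885412] 0.03917086789014766
```

View pics/w16.png

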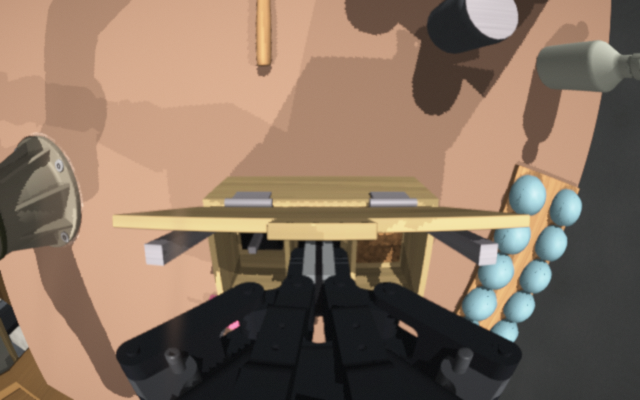

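```bash
python3 -m inch '[[0.1,0,0,0,0,0,0],[0,0,0,0,0,0,0]]'
python3 -m inch '[[0.1,0,0,0,0,0,0],[0,0,0,0,0,0,0]]'
python3 - <<'E'
from h import *
st();print(get_state()['tcp_pos']@U)
p=snap('wrist','w17.png')
P=wcloud(p)
for c,r in [(320,227),(320,223),(320,218),(320,215),(320,210)]: q=P[r,c];print(q, q@U)
E
```

```text
clock: 12.85
tcp_pos: [0.5077, 0.166, 0.2663]
orientation: [-0.004, 0.624, 0.781, 0.001]
wrist_force: [-0.3, -0.3, -0.2]
finger_gap: 0.0001
clock: 13.05
tcp_pos: [0.5075, 0.167, 0.2663]
orientation: [-0.004, 0.624, 0.781, 0.001]
wrist_force: [0.1, 0.2, -0.2]
finger_gap: 0.0002
t 13.05 tcp [0.5075 0.167  0.2663] z [-0.005  0.005 -1.   ] q [0.164 0.229 0.018 1.364 0.006 1.513] F [ 0.13  0.22 -0.15] gap 0.0002
0.05042817256983119
[0.50460925 0.18828674 0.28146403] 0.07181226831731001
[0.50422814 0.1899654  0.28093708] 0.07353365243538204
[0.50439703 0.18924401 0.27320744] 0.0727927750964062
[0.50697486 0.17799112 0.24028239] 0.06124840717706094
[0.51311654 0.15118935 0.15933587] 0.03375199907100575
```

```bash
python3 -m inch '[[0.1,0,0,0,0,0,0],[0,0,0,0,0,0,0]]'
python3 -m inch '[[0.1,0,0,0,0,0,0],[0,0,0,0,0,0,0]]'
python3 -m inch '[[0.1,0,0,0,0,0,0],[0,0,0,0,0,0,0]]'
python3 - <<'E'
from h import *
st();print(get_state()['tcp_pos']@U)
p=snap('wrist','w18.png')
P=wcloud(p)
for c,r in [(320,227),(320,223),(320,218),(320,215),(320,210)]: q=P[r,c];print(q, q@U)
E
```

```text
clock: 13.3
tcp_pos: [0.5073, 0.168, 0.2663]
orientation: [-0.004, 0.624, 0.781, 0.001]
wrist_force: [-0.4, 0.0, 0.8]
finger_gap: 0.0003
clock: 13.5
tcp_pos: [0.507, 0.1689, 0.2663]
orientation: [-0.004, 0.624, 0.781, 0.001]
wrist_force: [-0.9, -0.7, -0.2]
finger_gap: -0.0002
clock: 13.7
tcp_pos: [0.507, 0.1692, 0.2663]
orientation: [-0.003, 0.625, 0.781, 0.0]
wrist_force: [0.2, -3.3, -0.2]
finger_gap: 0.0002
t 13.7 tcp [0.507  0.1692 0.2663] z [-0.005  0.004 -1.   ] q [0.169 0.229 0.019 1.364 0.005 1.519] F [ 0.2  -3.28 -0.2 ] gap 0.0002
0.05263945245089411
[0.50420749 0.19021961 0.28085635] 0.07378612066074415
[0.50421301 0.19020746 0.27626394] 0.0737730469905382
[0.50678288 0.17896277 0.24202418] 0.06223844739789199
[0.50986653 0.16546584 0.202606  ] 0.048393744427635554
[0.52561129 0.09653884 0.00655449] -0.022308608643721584
```

View pics/w18.png

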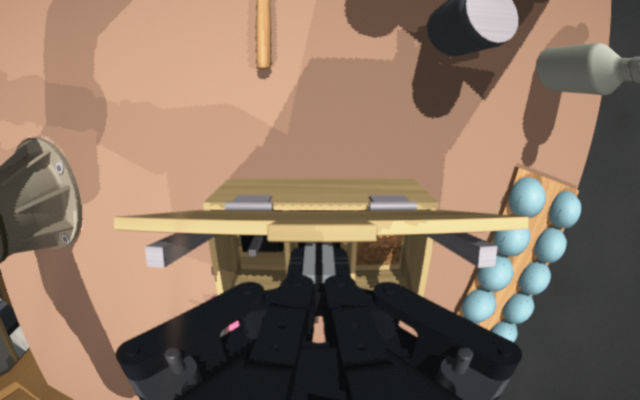

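The wrist force rose to 3.3 N and the TCP stalled, so this is the stop. I'll back off gently.

```bash
python3 -m inch '[[-0.1,0,0,0,0,0,0],[-0.1,0,0,0,0,0,0],[-0.2,0,0,0,0,0,0],[-0.4,0,0,0,0,0,0],[-0.6,0,0,0,0,0,0]]'
python3 -m inch '[[-2,0,-0.5,0,0,0,2],[-3,0,-1,0,0,0,4],[-3,0,-1,0,0,0,4]]'
python3 - <<'E'
from h import *
np.set_printoptions(precision=4,suppress=True)
st()
for n in ['scene','top']:
    p=snap(n,n+'19.png');P=cloud(p)
    for l in ['mat','stored','lid_hinge','front_rim','chest','plinth_mid']:
        for t in tip_of(p,l)[:3]: c,r=t['location'];print(n,l,t['confidence'],c,r,pt(p,c,r))
    for x in silhouettes(p,'plinth_mid')+silhouettes(p,'stored'):
        mk=x['mask'];col=p['pixels'][mk].mean(0)
        q=P[mk&(p['depth']>0)];b=q[(q[:,2]<.045)&(q[:,2]>.006)];print(x['confidence'],x['location'],col.astype(int),np.median(q,0),cv2.minAreaRect(b[:,:2].astype(np.float32)) if len(b)>5 else '')
    c=p['pixels'][150:260,260:450] if n=='top' else p['pixels'][100:320,220:420]
    cv2.imwrite('pics/%s_c19.png'%n,cv2.resize(c,None,fx=4 if n=='top' else 2.7,fy=4 if n=='top' else 2.7,interpolation=cv2.INTER_CUBIC)[:,:,::-1])
E
```

```text
clock: 14.25
tcp_pos: [0.5099, 0.1561, 0.2663]
orientation: [-0.004, 0.624, 0.781, 0.001]
wrist_force: [-0.2, -0.0, -0.7]
finger_gap: -0.0
clock: 14.55
tcp_pos: [0.5276, 0.0771, 0.2909]
orientation: [-0.004, 0.624, 0.781, 0.001]
wrist_force: [0.1, -0.1, 0.5]
finger_gap: 0.0401
t 14.55 tcp [0.5276 0.0771 0.2909] z [-0.005  0.006 -1.   ] q [-0.009  0.226  0.074  1.424  0.006  1.339] F [ 0.15 -0.11  0.46] gap 0.0401
scene mat 0.5 361.5 211.2 [0.6403 0.0187 0.0981]
scene mat 0.17 185.0 311.5 [ 0.4027 -0.4248  0.0242]
scene stored 0.67 339.3 206.9 [ 0.5813 -0.0002  0.0991]
scene stored 0.65 308.6 203.5 [ 0.4919 -0.0184  0.0788]
scene lid_hinge 0.78 342.0 167.8 [ 0.4574  0.2427 -0.0014]
scene lid_hinge 0.62 329.6 203.7 [ 0.5511 -0.0014  0.096 ]
scene front_rim 0.9 327.3 201.9 [0.5427 0.0001 0.0973]
scene chest 0.88 333.9 208.1 [ 0.5668 -0.0043  0.0896]
scene plinth_mid 0.97 246.3 257.9 [ 0.4493 -0.2461  0.0601]
scene plinth_mid 0.93 281.0 288.1 [ 0.5615 -0.2549  0.0248]
scene plinth_mid 0.9 241.8 316.3 [ 0.5401 -0.3729  0.0558]
0.92 [282.8, 291.3] [37 35 34] [ 0.5663 -0.2551  0.0171] ((0.5
[... 1610 characters left out ...]
1068550348282), 7.640371799468994)
0.75 [422.8, 210.4] [108  55  12] [ 0.5315 -0.3649  0.0185] ((0.5339335799217224, -0.3681444525718689), (0.058883633464574814, 0.059497296810150146), 66.08000946044922)
0.61 [388.2, 202.9] [28 28 28] [ 0.5566 -0.2442  0.019 ] ((0.5581039190292358, -0.24550403654575348), (0.05555448308587074, 0.054545264691114426), 16.071653366088867)
0.53 [387.1, 234.3] [173 107 128] [ 0.4387 -0.2373  0.0187] ((0.4402797222137451, -0.23999005556106567), (0.05804324895143509, 0.05935632809996605), 16.887985229492188)
0.49 [316.9, 227.2] [32 29 25] [0.4476 0.0263 0.0234] ((0.4511762261390686, 0.025877173990011215), (0.05865923687815666, 0.0150520708411932), 8.441405296325684)
```

View pics/scene_c19.png

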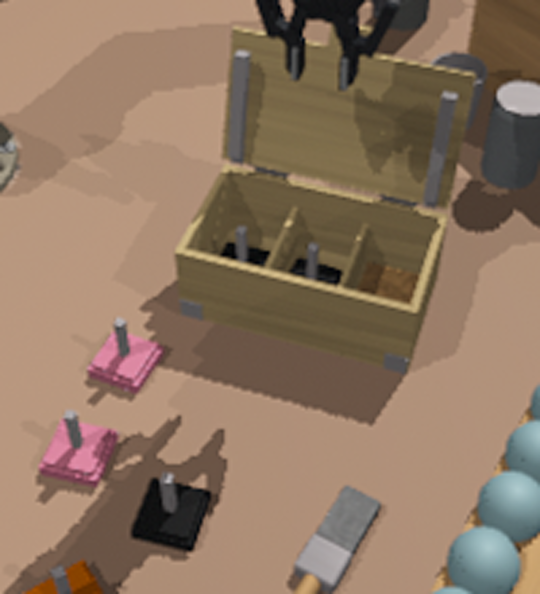

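View pics/top_c19.png

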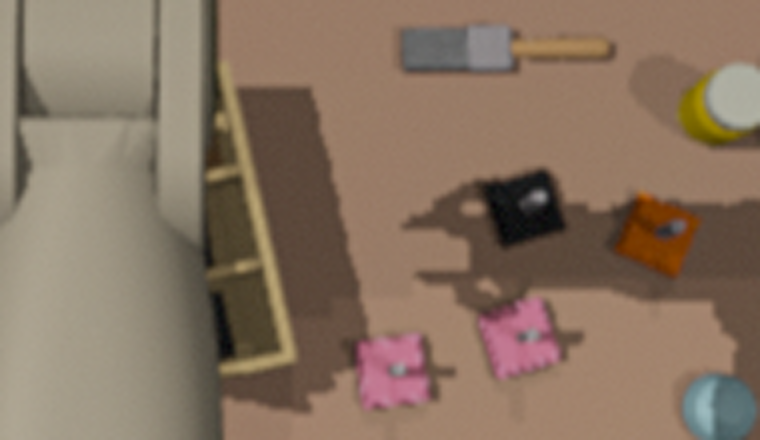

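```bash
cat >> h.py <<'E'
def Rdown(yawdeg): # tool down, jaw (y) axis at yawdeg in world
    a=np.radians(yawdeg);y=np.array([np.cos(a),np.sin(a),0]);z=np.array([0,0,-1.]);return np.stack([np.cross(y,z),y,z],1)
E
python3 - <<'E'
from h import *
M=Rdown(16)
plan([(np.array([.558,-.23,.19]),M)],hand=4)
E
```

```text
[[-3.85,-0.47,1.24,-0.0,-0.0,-0.4,4.0],[-3.84,-0.5,1.23,-0.0,-0.1,-0.4,4.0],[-3.84,-0.53,1.25,-0.1,-0.0,-0.4,4.0],[-3.84,-0.56,1.24,0.0,-0.1,-0.4,4.0],[-3.83,-0.58,1.25,-0.0,-0.0,-0.5,4.0]]
[[-3.82,-0.61,1.25,-0.0,-0.1,-0.4,4.0],[-3.82,-0.65,1.25,-0.1,-0.0,-0.4,4.0],[-3.81,-0.67,1.26,0.0,-0.1,-0.4,4.0]]
```

```bash
python3 -m inch '[[-3.85,-0.5,1.2,0,0,-0.4,4],[-3.85,-0.5,1.2,0,0,-0.4,4],[-3.85,-0.5,1.25,0,-0.1,-0.4,4],[-3.85,-0.55,1.25,0,-0.1,-0.4,4],[-3.8,-0.6,1.25,0,0,-0.5,4]]'
python3 -m inch '[[-3.8,-0.6,1.25,0,-0.1,-0.4,4],[-3.8,-0.65,1.25,-0.1,0,-0.4,4],[-3.8,-0.65,1.25,0,-0.1,-0.4,4],[0,0,0,0,0,0,4]]'
python3 - <<'E'
from h import *
np.set_printoptions(precision=4,suppress=True)
st()
p=snap('wrist','w20.png');P=wcloud(p)
np.save('pics/w20.npy',P)
for t in tip_of(p,'plinth_mid'): print(t['confidence'],t['location'])
for x in silhouettes(p,'plinth_mid'):
    mk=x['mask'];col=p['pixels'][mk].mean(0)
    q=P[mk&(p['depth']>0)];b=q[(q[:,2]<.03)&(q[:,2]>.008)];t=q[q[:,2]>.06]
    print(x['confidence'],x['location'],col.astype(int),cv2.minAreaRect(b[:,:2].astype(np.float32)) if len(b)>5 else '', t.mean(0) if len(t) else '',len(t))
E
```

```text
clock: 15.95
tcp_pos: [0.5465, -0.1161, 0.2279]
orientation: [-0.002, 0.61, 0.792, -0.0]
wrist_force: [1.0, -0.3, 1.3]
finger_gap: 0.0403
clock: 16.35
tcp_pos: [0.5572, -0.2338, 0.1881]
orientation: [-0.001, 0.604, 0.797, -0.001]
wrist_force: [0.5, 1.0, 0.1]
finger_gap: 0.0398
t 16.35 tcp [ 0.5572 -0.2338  0.1881] z [-0.004 -0.001 -1.   ] q [-0.529  0.387  0.046  1.233 -0.003  0.768] F [0.49 0.95 0.06] gap 0.0398
0.97 [316.9, 195.6]
0.95 [267.1, 286.5]
0.81 [209.7, 35.3]
0.56 [211.5, 155.7]
0.92 [218.5, 40.8] [201 119 146] ((0.41482049226760864, -0.12568825483322144), (0.060828275978565216, 0.06057174131274223), 7.945830345153809) [ 0.4161 -0.1262  0.069 ] 161
0.62 [285.1, 271.9] [212 104  36] ((0.5625074505805969, -0.3688735067844391), (0.03413849323987961, 0.07008495181798935), 9.878811836242676) [ 0.5405 -0.2439  0.1946] 15
0.59 [318.8, 184.0] [36 35 36] ((0.562757670879364, -0.2487316131591797), (0.05971365049481392, 0.0596127063035965), 16.924720764160156) [ 0.5623 -0.2477  0.0692] 153
0.59 [217.6, 148.1] [212 129 157] ((0.4447822868824005, -0.24109192192554474), (0.06109681725502014, 0.060697946697473526), 16.89413070678711) [ 0.4462 -0.2401  0.0688] 165
```

View pics/w20.png

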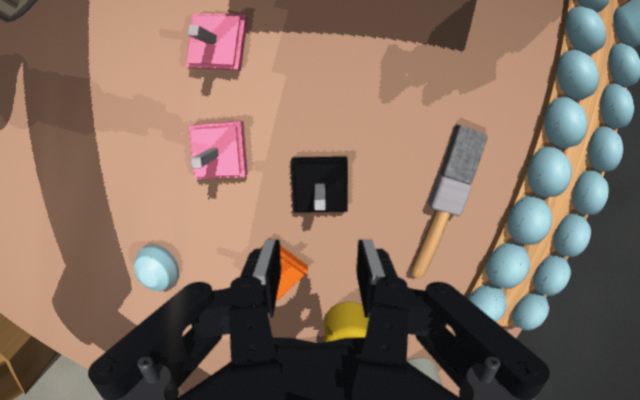

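The wrist view shows the black plinth at (319,184), with its base square to the jaws, centred between the fingers. Orange and pink look-alikes are clear of it. I'm descending now.

```bash

python3 - <<'E'
from h import *
M=Rdown(16.9)
plan([(np.array([.5624,-.248,.10]),M),(np.array([.5624,-.248,.040]),M)],hand=3,vmax=3)
E
```

```text
[[-0.48,-0.01,2.26,-0.0,-0.0,-0.2,3.0],[-0.48,-0.01,2.26,-0.1,-0.0,-0.3,3.0],[-0.48,-0.01,2.26,0.0,-0.0,-0.2,3.0],[-0.48,-0.02,2.27,-0.0,-0.0,-0.2,3.0],[-0.0,-0.0,3.0,-0.0,-0.0,-0.0,3.0]]
[[-0.01,-0.0,3.0,-0.0,-0.0,-0.0,3.0]]
```

```bash
python3 -m inch '[[-0.5,0,2.25,0,0,-0.2,3],[-0.5,0,2.25,-0.1,0,-0.3,3],[-0.5,0,2.25,0,0,-0.2,3],[-0.45,0,2.25,0,0,-0.2,3],[0,0,0,0,0,0,3]]'
python3 - <<'E'
from h import *
st()
p=snap('wrist','w21.png');P=wcloud(p)
for x in silhouettes(p,'plinth_mid'):
    mk=x['mask'];col=p['pixels'][mk].mean(0)
    q=P[mk&(p['depth']>0)];t=q[(q[:,2]>.06)&(q[:,2]<.076)]
    print(x['confidence'],x['location'],col.astype(int),t.mean(0) if len(t) else '',len(t))
E
```

```text
clock: 17.0
tcp_pos: [0.5618, -0.2461, 0.0982]
orientation: [-0.002, 0.595, 0.804, -0.0]
wrist_force: [-1.1, 0.7, -0.8]
finger_gap: 0.0299
t 17.0 tcp [ 0.5618 -0.2461  0.0982] z [-0.004  0.002 -1.   ] q [-0.544  0.457 -0.074  1.044 -0.     0.731] F [-1.09  0.74 -0.83] gap 0.0299
0.97 [183.3, 152.5] [207 126 150] [ 0.44670018 -0.23993644  0.06827363] 348
0.96 [285.5, 305.9] [146  70  28]  0
0.92 [316.6, 200.4] [39 38 39] [ 0.5624064  -0.2474564   0.06914443] 354
0.67 [186.1, 21.7] [196 115 140]  0
```

View pics/w21.png

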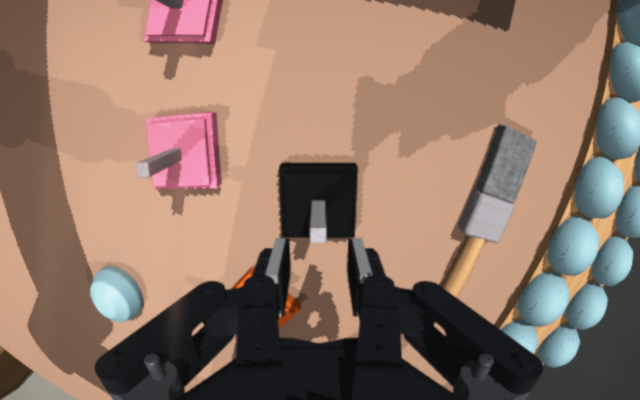

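```bash
python3 -m inch '[[-0.1,0,2.5,0,0,0,3],[-0.05,0.03,2.0,0,0.2,0,3],[0,0,1.3,0,0,0,3],[0,0,0,0,0,0,2]]'
python3 - <<'E'
from h import *
st()
p=snap('wrist','w22.png')
E
```

```text
clock: 17.5
tcp_pos: [0.5635, -0.2488, 0.0421]
orientation: [-0.002, 0.595, 0.804, 0.001]
wrist_force: [-0.4, -0.4, -0.3]
finger_gap: 0.0201
t 17.5 tcp [ 0.5635 -0.2488  0.0421] z [-0.002  0.004 -1.   ] q [-0.547  0.509 -0.14   0.926  0.002  0.728] F [-0.37 -0.45 -0.28] gap 0.0201
```

View pics/w22.png

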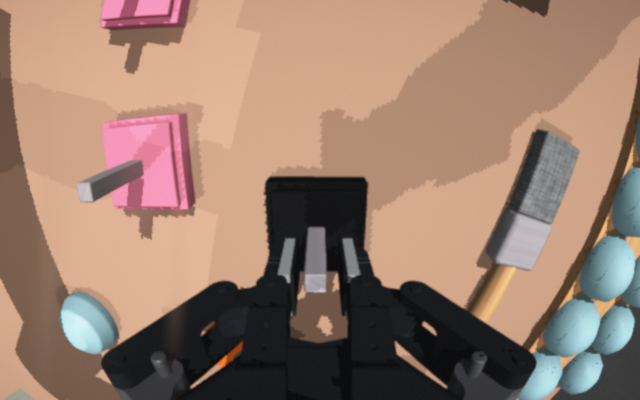

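```bash
python3 -m inch '[[0,-0.08,0.1,0,0,0,1.5],[0,0,0,0,0,0,1.2],[0,0,0,0,0,0,1.0],[0,0,0,0,0,0,0.5],[0,0,0,0,0,0,0.5]]' 30
python3 -m inch '[[0,0,-0.3,0,0,0,0.5],[0,0,-0.5,0,0,0,0.5]]' 35
python3 - <<'E'
from h import *
st()
p=snap('wrist','w23.png')
E
```

```text
clock: 18.05
tcp_pos: [0.5638, -0.2502, 0.0427]
orientation: [-0.0, 0.595, 0.803, 0.001]
wrist_force: [-0.5, 0.0, 6.7]
finger_gap: 0.0094
clock: 18.25
tcp_pos: [0.5627, -0.2495, 0.0491]
orientation: [-0.002, 0.595, 0.803, 0.001]
wrist_force: [0.7, 0.3, -2.0]
finger_gap: 0.0096
t 18.25 tcp [ 0.5627 -0.2495  0.0491] z [-0.002  0.004 -1.   ] q [-0.549  0.501 -0.133  0.94   0.002  0.727] F [ 0.68  0.25 -2.04] gap 0.0096
```

View pics/w23.png

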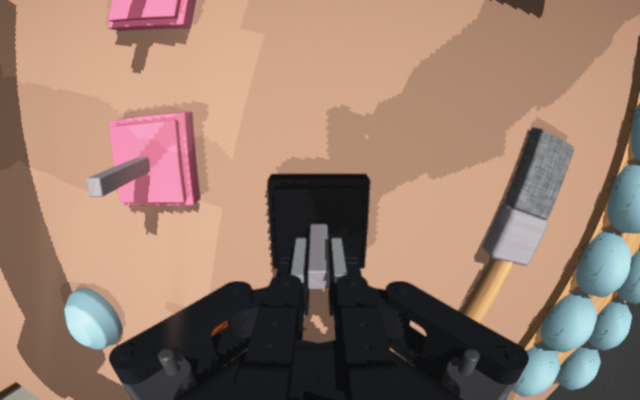

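```bash

python3 - <<'E'
from h import *
s=get_state();p=np.array(s['tcp_pos']);M=Rq(s['orientation'])
plan([(p+[0,0,.15],M),(np.array([.612,.03,.215]),Rdown(102.8))],hand=0.5,vmax=4.5)
E
```

```text
[[0.01,0.0,-3.75,0.0,0.0,0.0,0.5],[0.01,0.0,-3.75,0.0,0.0,0.0,0.5],[0.02,0.0,-3.75,0.0,0.0,0.0,0.5],[0.01,0.0,-3.75,0.0,0.0,0.0,0.5],[2.31,1.16,-0.13,0.0,-0.0,-7.8,0.5]]
[[2.12,1.47,-0.12,0.0,-0.0,-7.8,0.5],[1.91,1.74,-0.13,0.0,-0.0,-7.8,0.5],[1.65,1.98,-0.13,0.1,-0.0,-7.8,0.5],[1.37,2.19,-0.13,-0.0,-0.1,-7.8,0.5],[1.06,2.36,-0.13,-0.0,0.0,-7.8,0.5]]
[[0.73,2.48,-0.13,-0.0,0.0,-7.9,0.5],[0.38,2.55,-0.14,0.0,-0.0,-7.8,0.5],[0.03,2.58,-0.13,0.0,-0.0,-7.8,0.5],[-0.31,2.57,-0.13,0.0,-0.0,-7.8,0.5],[-0.67,2.49,-0.13,0.1,-0.0,-7.8,0.5]]
```

```bash
python3 -m inch '[[0,0,-3,0,0,0,0.5],[0,0,-4,0,0,0,0.5],[0,0,-4,0,0,0,0.5],[0,0,-4,0,0,0,0.5]]'
python3 -m inch '[[2.3,1.2,-0.1,0,0,-7.8,0.5],[2.1,1.5,-0.1,0,0,-7.8,0.5],[1.9,1.75,-0.15,0,0,-7.8,0.5],[1.65,2,-0.15,0,0,-7.8,0.5],[1.4,2.2,-0.15,0,0,-7.8,0.5]]'
python3 -m inch '[[1.05,2.35,-0.1,0,0,-7.8,0.5],[0.7,2.5,-0.1,0,0,-7.9,0.5],[0.4,2.55,-0.1,0,0,-7.8,0.5],[0,2.6,-0.15,0,0,-7.8,0.5],[-0.3,2.55,-0.15,0,0,-7.8,0.5]]'
python3 -m inch '[[-0.7,2.5,-0.15,0,0,-7.8,0.5],[0,0,0,0,0,0,0.5]]'
python3 - <<'E'
from h import *
st()
p=snap('wrist','w24.png');P=wcloud(p);np.save('pics/P24.npy',P)
p=snap('top','t24.png');cv2.imwrite('pics/t24c.png',cv2.resize(p['pixels'][150:260,260:400],None,fx=5,fy=5,interpolation=cv2.INTER_CUBIC)[:,:,::-1])
E
```

```text
clock: 18.7
tcp_pos: [0.563, -0.2501, 0.2008]
orientation: [-0.002, 0.595, 0.803, 0.001]
wrist_force: [0.0, -0.3, -2.0]
finger_gap: 0.0094
clock: 19.2
tcp_pos: [0.5864, -0.1218, 0.2064]
orientation: [-0.001, 0.291, 0.957, 0.001]
wrist_force: [0.3, -1.1, -1.2]
finger_gap: 0.0093
clock: 19.7
tcp_pos: [0.6089, 0.0055, 0.2127]
orientation: [-0.001, -0.047, 0.999, 0.002]
wrist_force: [-0.0, 0.5, -1.2]
finger_gap: 0.0091
clock: 19.9
tcp_pos: [0.614, 0.0329, 0.2144]
orientation: [-0.0, -0.114, 0.993, 0.002]
wrist_force: [-0.2, -0.5, -1.5]
finger_gap: 0.0093
t 19.9 tcp [0.614  0.0329 0.2144] z [-0.001  0.004 -1.   ] q [-0.079  0.397  0.126  1.3    0.004 -0.308] F [-0.16 -0.5  -1.48] gap 0.0093
```

View pics/w24.png

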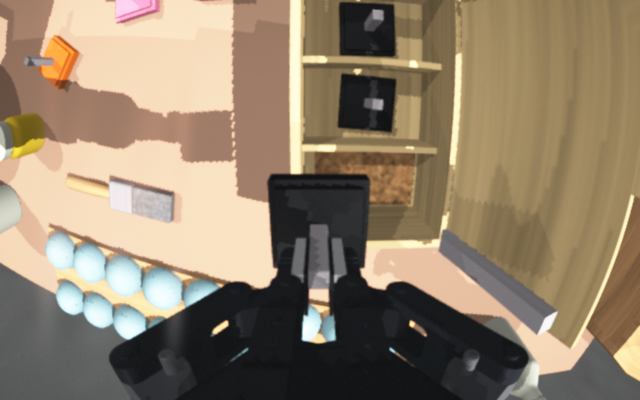

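View pics/t24c.png

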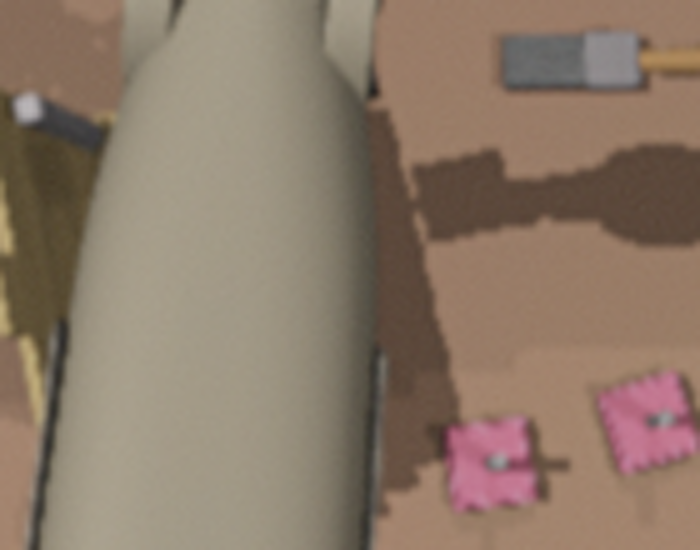

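```bash

python3 - <<'E'
from h import *
np.set_printoptions(precision=4,suppress=True)
P=np.load('pics/P24.npy');im=cv2.imread('pics/w24.png')
print('front rim')
for r in [20,60,100,140,165]:
    row=P[r,285:312];k=np.where(abs(row[:,2]-.1)<.008)[0]
    if len(k): print(r,k.min()+285,k.max()+285,row[k[0]],row[k[-1]])
print('back rim')
for r in [20,60,100,140,180,210]:
    row=P[r,425:475];k=np.where(abs(row[:,2]-.1)<.006)[0]
    if len(k): print(r,k.min()+425,k.max()+425,row[k[0]],row[k[-1]],'u',row[k[0]]@U,row[k[-1]]@U)
print('divider')
for c in [320,350,390,420]:
    for lo,hi in[(50,75),(138,160)]:
        col=P[lo:hi,c];k=np.where(abs(col[:,2]-.066)<.006)[0]
        if len(k):print(c,lo+k.min(),lo+k.max(),col[k[0]],col[k[-1]],'w',col[k[0]]@W,col[k[-1]]@W)
print('far rim')
for c in [380,390,400,410,420]:
    col=P[225:262,c];k=np.where(abs(col[:,2]-.1)<.008)[0]
    if len(k):print(c,225+k.min(),225+k.max(),col[k[0]],col[k[-1]],'w',col[k[0]]@W,col[k[-1]]@W)
hsv=cv2.cvtColor(im,cv2.COLOR_BGR2HSV)
print('mat');
q=P[150:215,300:425].reshape(-1,3);m=(q[:,2]>.004)&(q[:,2]<.016);q=q[m];print(len(q),q[:,2].mean(),'u',(q@U).min(),(q@U).max(),'w',(q@W).min(),(q@W).max())
# plinth base
q=P[178:235,272:368].reshape(-1,3);print('base', np.median(q,0));m=abs(q[:,2]-np.median(q[:,2]))<.006;print(cv2.minAreaRect(q[m][:,:2].astype(np.float32)))
E
```

```text
front rim
20 291 299 [ 0.4795 -0.0221  0.0979] [ 0.4784 -0.0156  0.0987]
60 290 300 [ 0.5135 -0.0148  0.0995] [ 0.5116 -0.007   0.0978]
100 291 299 [ 0.5458 -0.0067  0.0987] [ 0.5444 -0.0002  0.0998]
140 290 300 [ 0.5786 -0.0003  0.0999] [0.5773 0.0078 0.0966]
165 291 300 [0.5998 0.0049 0.098 ] [0.5978 0.0124 0.0991]
back rim
20 454 461 [0.437  0.1136 0.0949] [0.4356 0.1188 0.0984] u 0.013921485483237737 0.01931188872442354
60 453 460 [0.4739 0.1208 0.0947] [0.4727 0.1253 0.0996] u 0.012818090397399033 0.01749565863641657
100 453 459 [0.5089 0.1297 0.0955] [0.5074 0.1341 0.0983] u 0.013697019970812952 0.0184093770184669
140 449 456 [0.5446 0.1367 0.0948] [0.5425 0.1416 0.0989] u 0.012692507780666013 0.017888681807602894
180 445 453 [0.5811 0.1451 0.0948] [0.5784 0.1507 0.0995] u 0.012711944613785971 0.01882179609100776
210 442 449 [0.6093 0.1515 0.0969] [0.6069 0.1571 0.0999] u 0.012711863616493789 0.018775372423007284
divider
320 57 62 [0.5014 0.0076 0.0649] [0.5057 0.0086 0.0617] w 0.4906550062474034 0.49506326853795585
320 145 151 [0.5826 0.0266 0.0642] [0.5884 0.0279 0.0635] w 0.
[... 665 characters left out ...]
 [0.6592 0.103  0.0982] w 0.6569079895280433 0.6656143428452549
390 238 248 [0.6486 0.1106 0.0944] [0.657  0.1124 0.0987] w 0.6570322036511645 0.6655785532440652
400 237 247 [0.6465 0.121  0.0922] [0.6543 0.1222 0.098 ] w 0.657260949257871 0.665138139183198
410 238 247 [0.6447 0.1306 0.0941] [0.6515 0.1314 0.0999] w 0.6576497474225238 0.6644519562165625
420 237 247 [0.642  0.1409 0.0933] [0.65   0.1421 0.0989] w 0.6572597786712497 0.665356911276289
mat
4110 0.008492225054701692 u -0.1210291777121392 0.014398541717929147 w 0.5887072366302286 0.6587063343583055
base [0.5975 0.0286 0.1902]
((0.6002615094184875, 0.029433734714984894), (0.03549022972583771, 0.058095913380384445), 12.824951171875)
```

The wrist view gives the mat compartment's inner span as w 0.5795 to 0.657 and u -0.120 to 0.0125, matching the stated 78 x 134 mm. The two stored plinths are standing at (367,28) and (367,102). The held base is square to the jaws.

```bash

python3 - <<'E'
from h import *
t=U*-.060+W*.619
M=Rdown(102.8)
plan([(t+Z*.18,M),(t+Z*.09,M)],hand=0.5,vmax=3)
E
```

```text
[[-0.7,2.31,1.71,0.1,-0.0,0.0,0.5],[-0.7,2.32,1.71,0.1,-0.0,0.0,0.5],[-0.0,0.0,2.25,-0.0,-0.0,0.0,0.5],[-0.0,0.0,2.25,-0.0,-0.0,0.0,0.5],[-0.0,0.0,2.25,-0.0,-0.0,0.0,0.5]]
[[-0.0,0.0,2.25,-0.0,-0.0,0.0,0.5]]
```

```bash
python3 -m inch '[[-0.7,2.3,1,0.1,0,0,0.5],[-0.7,2.3,1,0.1,0,0,0.5],[0,0,1.4,0,0,0,0.5],[0,0,0,0,0,0,0.5]]'
python3 - <<'E'
from h import *
st();t=np.array(get_state()['tcp_pos']);print(t@U,t@W)
p=snap('wrist','w25.png')
p=snap('scene','s25.png');cv2.imwrite('pics/s25c.png',cv2.resize(p['pixels'][80:260,240:440],None,fx=3,fy=3,interpolation=cv2.INTER_CUBIC)[:,:,::-1])
E
```

```text
clock: 20.4
tcp_pos: [0.6157, 0.0773, 0.1783]
orientation: [-0.002, -0.111, 0.994, -0.0]
wrist_force: [0.6, -0.3, -1.2]
finger_gap: 0.0094
t 20.4 tcp [0.6157 0.0773 0.1783] z [-0.004 -0.001 -1.   ] q [-4.000e-03  4.240e-01  7.700e-02  1.228e+00 -1.000e-03 -2.260e-01] F [ 0.6  -0.3  -1.23] gap 0.0094
-0.061002835455445596 0.6175624712934698
```

View pics/w25.png

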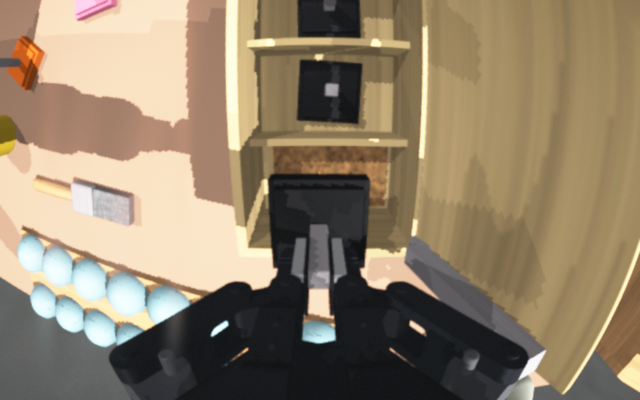

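View pics/s25c.png

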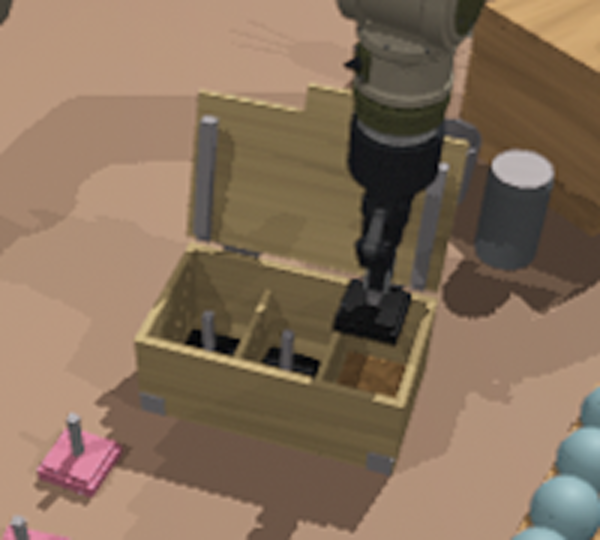

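```bash
python3 -m inch '[[-0.1,0,2,0,0,0,0.5],[0,0,2,0,0,0,0.5],[0,0,2,0,0,0,0.5],[0,0,1.5,0,0,0,0.5]]'
python3 - <<'E'
from h import *
st();t=np.array(get_state()['tcp_pos']);print(t@U,t@W)
p=snap('wrist','w26.png')
p=snap('scene','s26.png');cv2.imwrite('pics/s26c.png',cv2.resize(p['pixels'][80:260,240:440],None,fx=3,fy=3,interpolation=cv2.INTER_CUBIC)[:,:,::-1])
E
```

```text
clock: 20.9
tcp_pos: [0.6184, 0.0768, 0.1054]
orientation: [0.0, -0.11, 0.994, -0.0]
wrist_force: [0.1, 0.1, -2.0]
finger_gap: 0.0096
t 20.9 tcp [0.6184 0.0768 0.1054] z [ 0.    -0.001 -1.   ] q [-5.000e-03  4.660e-01 -4.100e-02  1.063e+00 -1.000e-03 -2.260e-01] F [ 0.11  0.05 -1.97] gap 0.0096
-0.06209299414455837 0.6200153160311275
```

View pics/w26.png

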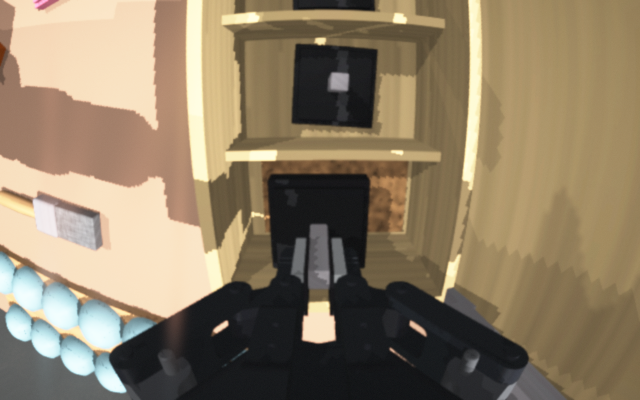

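View pics/s26c.png

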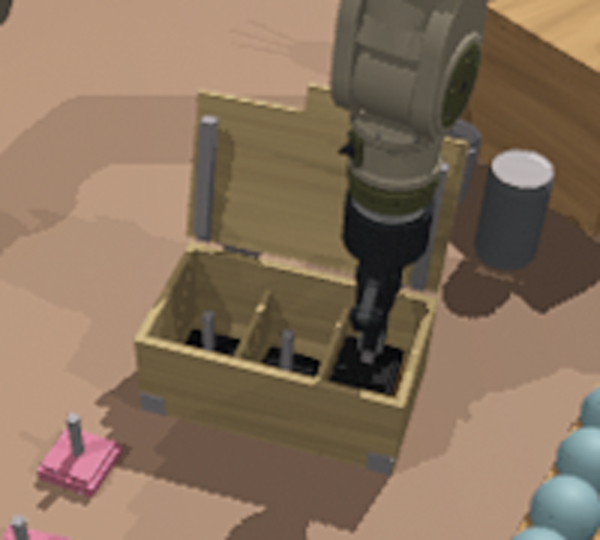

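```bash
python3 -m inch '[[0,0.2,1.5,0,0,0,0.5],[0,0.2,1.5,0,0,0,0.5],[0,0,1.1,0,0,0,0.5],[0,0,0.4,0,0,0,0.5],[0,0,0,0,0,0,0.5]]'
python3 -m inch '[[0,0,0.2,0,0,0,0.5],[0,0,0.1,0,0,0,0.5],[0,0,0,0,0,0,0.5]]'
```

```text
clock: 21.5
tcp_pos: [0.6173, 0.0816, 0.0606]
orientation: [-0.0, -0.111, 0.994, -0.0]
wrist_force: [-0.5, -1.1, -1.8]
finger_gap: 0.0094
clock: 21.8
tcp_pos: [0.6176, 0.0819, 0.0579]
orientation: [0.0, -0.112, 0.994, -0.0]
wrist_force: [-0.1, 0.3, -1.2]
finger_gap: 0.0096
```

```bash
python3 -m inch '[[0,0,0.2,0,0,0,0.5],[0,0,0.1,0,0,0,0.5],[0,0,0,0,0,0,0.5]]'
python3 -m inch '[[0,0,0.1,0,0,0,0.5],[0,0,0,0,0,0,0.5]]'
python3 -m inch '[[0,0,0.1,0,0,0,0.5],[0,0,0,0,0,0,0.5]]'
python3 - <<'E'
from h import *
st()
E
```

```text
clock: 22.1
tcp_pos: [0.6171, 0.0819, 0.0543]
orientation: [-0.0, -0.112, 0.994, -0.0]
wrist_force: [-0.7, -0.5, -0.7]
finger_gap: 0.0093
clock: 22.3
tcp_pos: [0.6172, 0.0819, 0.0534]
orientation: [-0.0, -0.112, 0.994, -0.0]
wrist_force: [0.3, 0.7, -2.0]
finger_gap: 0.009
clock: 22.5
tcp_pos: [0.6175, 0.0819, 0.0528]
orientation: [0.0, -0.112, 0.994, -0.0]
wrist_force: [-0.4, 0.4, 0.3]
finger_gap: 0.0092
t 22.5 tcp [0.6175 0.0819 0.0528] z [ 0. -0. -1.] q [ 0.003  0.508 -0.113  0.95  -0.    -0.22 ] F [-0.37  0.38  0.31] gap 0.0092
```

Contact may be starting, as the force went from -1.5 to about 0. I'll continue in half-millimetre steps.

```bash
python3 -m inch '[[0,0,0.05,0,0,0,0.5],[0,0,0,0,0,0,0.5]]'
python3 -m inch '[[0,0,0.05,0,0,0,0.5],[0,0,0,0,0,0,0.5]]'
python3 - <<'E'
from h import *
st()
p=snap('wrist','w27.png')
p=snap('scene','s27.png');cv2.imwrite('pics/s27c.png',cv2.resize(p['pixels'][120:240,260:420],None,fx=5,fy=5,interpolation=cv2.INTER_CUBIC)[:,:,::-1])
E
```

```text
clock: 22.7
tcp_pos: [0.6175, 0.0819, 0.0527]
orientation: [0.0, -0.112, 0.994, -0.0]
wrist_force: [-2.1, 1.2, 4.1]
finger_gap: 0.0094
clock: 22.9
tcp_pos: [0.6176, 0.0819, 0.0527]
orientation: [0.0, -0.112, 0.994, -0.0]
wrist_force: [-2.9, 0.5, 7.7]
finger_gap: 0.0093
t 22.9 tcp [0.6176 0.0819 0.0527] z [ 0.001 -0.    -1.   ] q [ 0.003  0.507 -0.113  0.949 -0.    -0.22 ] F [-2.95  0.55  7.67] gap 0.0093
```

View pics/w27.png

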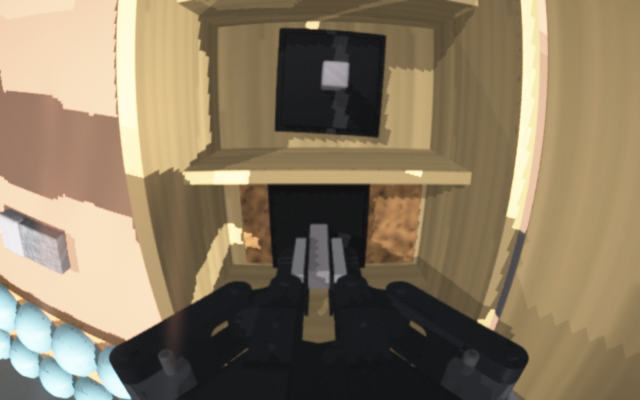

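View pics/s27c.png

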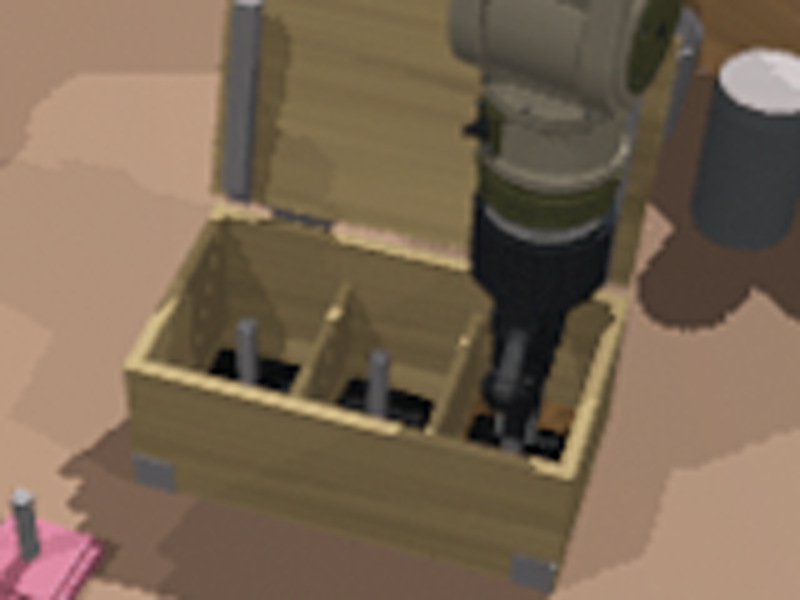

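Seated: TCP z stalls at 0.0527 and the force rises. The base is on the cork, with mat visible on both sides at (256,225) and (395,225). I'm relieving the pressure, then releasing.

```bash
python3 -m inch '[[0,0,-0.08,0,0,0,0.5],[0,0,0,0,0,0,0.5]]' 20
python3 -m inch '[[0,0,0,0,0,0,1.0],[0,0,0,0,0,0,1.2],[0,0,0,0,0,0,1.6],[0,0,0,0,0,0,2.2],[0,0,0,0,0,0,2.2]]'
python3 -m inch '[[0,0,-0.3,0,0,0,2.2],[0,0,-0.6,0,0,0,2.2],[0,0,-1,0,0,0,2.2]]'
python3 - <<'E'
from h import *
st()
p=snap('wrist','w28.png')
E
```

```text
clock: 23.2
tcp_pos: [0.6175, 0.0819, 0.0527]
orientation: [0.0, -0.112, 0.994, -0.0]
wrist_force: [-1.2, -1.1, 3.5]
finger_gap: 0.0092
clock: 23.7
tcp_pos: [0.6172, 0.0819, 0.0521]
orientation: [-0.0, -0.112, 0.994, -0.0]
wrist_force: [-0.2, 0.1, 0.2]
finger_gap: 0.0222
clock: 24.0
tcp_pos: [0.6169, 0.0819, 0.0715]
orientation: [-0.001, -0.112, 0.994, -0.0]
wrist_force: [0.8, -0.1, -0.1]
finger_gap: 0.0221
t 24.0 tcp [0.6169 0.0819 0.0715] z [-0.001 -0.    -1.   ] q [ 0.003  0.492 -0.089  0.991 -0.    -0.22 ] F [ 0.83 -0.06 -0.11] gap 0.0221
```

View pics/w28.png

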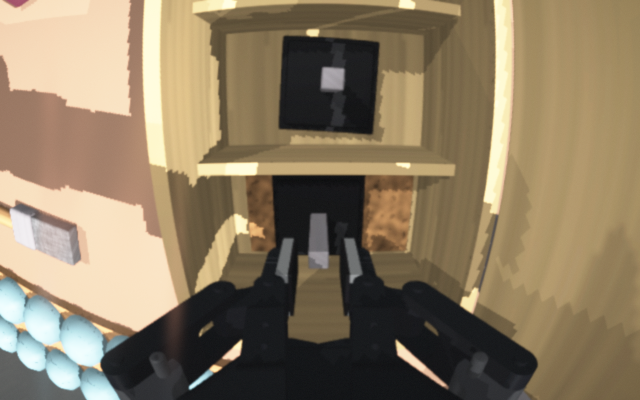

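The post is free between the open fingers at (318,240). I'll go straight up, then away to the robot's right.

```bash
python3 -m inch '[[0,0,-2.5,0,0,0,2.2],[0,0,-3.5,0,0,0,2.2],[0,0,-4,0,0,0,2.2],[0,0,-4,0,0,0,2.2],[0,0,-3,0,0,0,2.2]]'
python3 -m inch '[[0,-4,0,0,0,0,2.2],[0,-4.5,0,0,0,0,2.2],[0,-4.5,0,0,0,0,2.2],[0,-4.5,0,0,0,0,2.2],[0,-4.5,0,0,0,0,2.2]]'
python3 -m inch '[[0,-4.5,0,0,0,0,2.2],[0,-4.5,0,0,0,0,2.2],[0,-4.5,0,0,0,0,2.2],[0,-4,0,0,0,0,2.2],[0,0,0,0,0,0,2.2]]'
python3 - <<'E'
from h import *
np.set_printoptions(precision=4,suppress=True)
st()
p=snap('wrist','w29.png')
for n in ['scene','top']:
    p=snap(n,n+'30.png');P=cloud(p)
    if n=='scene': cv2.imwrite('pics/s30c.png',cv2.resize(p['pixels'][110:330,200:420],None,fx=2.7,fy=2.7,interpolation=cv2.INTER_CUBIC)[:,:,::-1])
    else:cv2.imwrite('pics/t30c.png',cv2.resize(p['pixels'][150:260,260:450],None,fx=4,fy=4,interpolation=cv2.INTER_CUBIC)[:,:,::-1])
    for l in ['stored','jar','brush','dome','cup','spatula','can']:
        for t in tip_of(p,l)[:3]:
            c,r=t['location'];print(n,l,t['confidence'],c,r,pt(p,c,r))
E
```

```text
clock: 24.55
tcp_pos: [0.6179, 0.082, 0.2452]
orientation: [0.002, -0.112, 0.994, -0.0]
wrist_force: [1.9, 0.5, 0.3]
finger_gap: 0.0223
clock: 25.05
tcp_pos: [0.6664, -0.1342, 0.2425]
orientation: [0.001, -0.112, 0.994, -0.0]
wrist_force: [0.4, 1.0, -0.3]
finger_gap: 0.0218
clock: 25.55
tcp_pos: [0.7045, -0.3094, 0.2389]
orientation: [-0.001, -0.108, 0.994, -0.001]
wrist_force: [0.8, 0.1, -1.5]
finger_gap: 0.0217
t 25.55 tcp [ 0.7045 -0.3094  0.2389] z [-0.002 -0.001 -1.   ] q [-0.517  0.764  0.804  1.612 -0.002 -0.735] F [ 0.83  0.14 -1.46] gap 0.0217
scene jar 0.74 269.3 373.8 [ 0.6707 -0.4411  0.062 ]
scene brush 0.74 335.9 315.0 [ 0.7127 -0.2412  0.0164]
scene brush 0.25 360.8 206.9 [0.6131 0.0754 0.0462]
scene dome 0.95 184.4 310.1 [ 0.4003 -0.4235  0.0267]
scene cup 0.66 386.0 145.6 [0.6297 0.1639 0.222 ]
scene can 0.62 409.7 164.3 [0.6571 0.3532 0.0242]
top stored 0.57 303.3 209.9 [0.522  0.0672 0.0625]
top brush 0.8 383.9 160.1 [ 0.7106 -0.2243  0.0228]
top brush 0.22 279.3 208.6 [0.5162 0.1416 0.1508]
top brush 0.18 298.4 186.0 [0.6116 0.0866 0.0311]
top cup 0.64 199.3 212.4 [0.5182 0.4452 0.0011]
top spatula 0.8 216.1 249.3 [0.3859 0.3787 0.0047]
top spatula 0.67 298.4 185.3 [0.6139 0.0865 0.0322]
top can 0.89 217.3 176.0 [0.6287 0.3536 0.1193]
```

View pics/s30c.png

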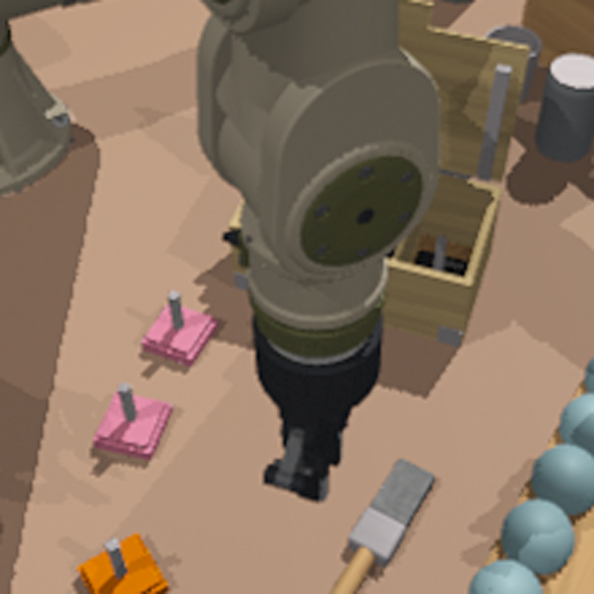

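View pics/t30c.png

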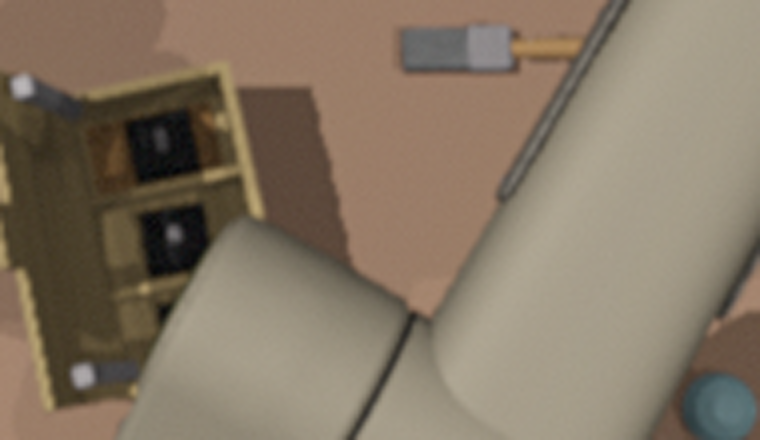

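The top view shows the black plinth on the cork, upright at (163,145) in the crop. The lid is open, the middle stored plinth is standing, and the arm is clear. Handing in.

```bash
python3 -c "
from workcell import workorder
print(workorder.hand_in())"
```

```text
the job is handed in; nothing more can be done
None
```

I opened the chest lid, set the black plinth on the cork mat, and handed the job in at about 25.6 s of the 72 s allowed. No verdict was reported.

- **Lid:** I raised it by its tab with the closed fingers, at about 2–4 N through the lift, then in 1 mm steps near the top. The stop showed as a stalled tool and a rise to 3.3 N, with the plate about 108–109° open. I then backed off slowly, and the lid stayed open in every later picture.
- **Plinth:** I gripped it by its post and lowered it into the far compartment (the end farthest from the robot). It seated on the mat at the expected height, with a peak contact force of about 8 N. I eased that off before opening the fingers and going straight up.

**Last checks:**
- **Scene:** The top view shows the plinth upright on the cork and the middle stored plinth standing. The arm hid most of the other stored plinth in that picture. Both stored plinths were standing in the wrist picture just before placing.
- **Chest:** The front rim measured within about 1 mm of its starting position, taken before the plinth was placed and not again afterwards.
- **Other objects:** Those I could re-find were within normal measurement scatter of where they started. The networks' scene readings for the cup and a few low-confidence labels did not make sense, and I ignored them.

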